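Stack the drawer's card boxes on the carrier board and push it into its place

TASK

Pull the drawer of the low grey cabinet out to its stop and pile all the card boxes from it flat, one on another, on the plywood board where it stands now: lengthwise along the middle of the board and stepped to and fro, the first with its middle 10 mm from the board's pencilled centre line towards the far end, the next 10 mm towards the near end, and so on, long sides flush. Then shut the drawer fully and push the loaded board along the bench, never lifting it, until it lies squarely and wholly inside the black taped outline with the pile still so. Leave the tape measure, the pliers and the stub driver where they are.

Things in the scene. Friction and masses are not known exactly. Their poses are not given: they have to be found in the camera images.
- cabinet: Low grey steel cabinet with one drawer, 195 mm deep (x) x 420 mm wide (y) x 66 mm high, fixed, standing about straight (a few degrees of yaw). Origin under its centre; its front faces its own -x. The drawer opens along -x of the cabinet.
- cabinet_drawer0 (a joint): How far the cabinet's drawer is out, in m: 0 shut, 0.130 at its stop; slides with about 1 N of friction (plus 4 N per m/s) and stays where it is left. Inside, the drawer is 384 mm wide and 150 mm deep; its floor is 22 mm, its walls' top edge 44 mm and its front's top edge 54 mm above the bench.
- board: Loose plywood carrier board, 180 mm (own x) x 140 mm (own y) x 18 mm thick, about 0.35 to 0.7 kg, lying on the bench left of the cabinet. Origin under its centre, x along its length, pointing away from the robot (to the far end). A pencilled line crosses its top at the middle of its length. Too wide to grip; it slides on the bench when pushed at its edges.
- outline: Rectangle of black tape on the bench at the left, no thickness to speak of; the space inside the tape is 220 mm (own x) x 180 mm (own y), the tape 16 mm wide. Origin at its centre, on the bench. The board goes inside it, long side along the outline's x, either end first.
- tape_measure: Tape measure, 64 x 96 x 34 mm, loose bystander behind the board; leave alone. Origin under its centre.
- pliers: Pliers with black handles, 64 x 163 x 17 mm, loose bystander behind the outline; leave alone. Origin under its centre.
- stub_driver: Short orange screwdriver, 25 x 79 x 30 mm, loose bystander between cabinet and tape measure; leave alone. Origin under its centre.
- box_0: Small flat card box (four alike, one may be absent), 72 mm (own x) x 50 mm (own y) x 22 mm high, 0.09 kg, lying flat in the drawer in a row across it, about 36 mm apart, lengthwise front to back. Origin under its centre, x along its length.
- box_1: Small flat card box (four alike, one may be absent), 72 mm (own x) x 50 mm (own y) x 22 mm high, 0.09 kg, lying flat in the drawer in a row across it, about 36 mm apart, lengthwise front to back. Origin under its centre, x along its length.
- box_2: Small flat card box (four alike, one may be absent), 72 mm (own x) x 50 mm (own y) x 22 mm high, 0.09 kg, lying flat in the drawer in a row across it, about 36 mm apart, lengthwise front to back. Origin under its centre, x along its length.
- box_3: Small flat card box (four alike, one may be absent), 72 mm (own x) x 50 mm (own y) x 22 mm high, 0.09 kg, lying flat in the drawer in a row across it, about 36 mm apart, lengthwise front to back. Origin under its centre, x along its length.
- cabinet_drawer0_handle (a point): Middle of the thick head of the round black knob on the drawer's front, 37 mm above the bench: the head is 28 mm across and 15 mm deep, its middle stands 35 mm out from the front (a thinner neck behind it), so it can be pinched from above from both sides. It moves with the drawer.

How it is judged:
By the outcome, as a careful person would: the job done as asked, in the order asked, and still so for the second after the job is handed in, with the robot touching nothing.
Of box_0, box_1, box_2, box_3 only 3 to 4 are there at a start; the rules pass over those that are not, and their reading is None.
At some moment in a run one of board may be knocked a few centimetres aside while the robot is not near it.
Once in a run the grip may slacken for a moment while it holds something.
It also fails if it takes over 208 s, if anything falls off the work surface, if the arm or the gripper's body presses on something with over 40 N, if the wrist force passes 120 N, or if a joint passes its speed limit or range.

ROBOT

A 6-joint arm with a two-finger parallel gripper is mounted at the origin on a cart in front of the work surface, level with it; the furniture and walls round the work are solid. World frame = base frame: x ahead of the robot, y to its left, z up, the work surface at z = 0. Lengths are in m, angles in degrees, forces in N, time in s.
With the tool pointing down it reaches from about 0.25 to 0.725 m from the base axis. Payload 4 kg.
Tool frame: the origin (TCP) lies at the very end of the fingers, on their centre line; the grasp point (between the pads) lies 19 mm behind it; z points along the fingers, y is the line along which they close (so a half turn about z gives the same grasp; the last joint's range is limited). The gripper opens to 85 mm and grips with 20 to 120 N. Pads are 22 mm wide; open, the fingers measure 114 mm over their backs; the gripper's body (76 mm by 85 mm) begins 54 mm behind the grasp point. The pads swing forward as they close: fully open they stand 13 mm farther back than shut.
Start: joints at [75.172, 13.785, 0.286, 76.501, 0, 90], TCP at [0.128, 0.483, 0.21] pointing down, gripper open.
Joint ranges: [-155.79, 155.79], [-60.16, 107.12], [-62.33, 73.08], [-114, 123.19], [-81.49, 82.49], [-180, 180]. Speed limits (degrees/s): [159.86, 159.86, 180, 180, 180, 180].

INTERFACE

Orientations are given as a 3x3 rotation matrix whose columns are the frame's x, y, z axes.
In Python, from plant import manip gives the robot as it stands.
- The arm moves only by the tool send_rows, never from a script. Its argument "rows" is a list of rows, each a list of 7 numbers: the turn, a rotation vector about the tool's x, y, z in degrees, then the shift along the tool's x, y, z in cm, then the finger opening in cm, from 0 to 8.54. A call has 1 to 20 rows; each row shifts and turns the commanded pose from where the row before left it, along the tool's axes as they then stand; what a row does not reach is not made up. A row lasts 1/8 s, in which the tool goes at most 62.5 mm and 10.7 degrees, less where a joint would pass 70% of its speed; a pose out of reach is approached as far as the arm can. A call is refused whole if a number of a shift passes 6.25 or a number of a turn 10.7, either way. A call with a gripper value outside its range is refused whole. The fingers move at their own pace and stop on an object; the grip force is fixed at half the most. Time passes only in rows, so rows that do not move let the fingers close. It gives the time, the measured TCP pose, the force, the opening and the grip force at its end, in the units of the state.
- manip.get_obs(): the state, without advancing time (a new reading comes with each control period).
- manip.get_image(name): name is "side" or "top" or "wrist"; returns a dict with "image" (400x640x3 uint8, red, green, blue), "camera_matrix" (3x3 intrinsics, pixels), "position" and "rotation" of the camera in the world. Camera axes: x right, y down, z forward; pixel columns grow to the right and rows downward; lengths in m; the calibration is good to about 2 mm. A picture is of the moment at which its call begins. There is no depth.
- manip.finish_job(): hands the job in; it is judged then, once.
The state is a dict: "clock": time; "joint_pos": joint angles; "qvel": joint speeds; "joint_efforts": joint torques, N m; "tool_pos": TCP position; "tool_rot": TCP orientation; "force": force on the tool from outside, world axes, zero at the start; "wrist_torque": the same for the moment, N m; "width": opening from 0.0 (shut) to 1.0 (fully open); "grasp_force": force on a finger pad.
Only numpy, scipy, OpenCV 4.12 (cv2) and the standard library are available. Lean on these libraries where they do the work, as an engineer would, in place of code of your own. Each camera call takes 0.05 s, during which the arm holds its last target. There are 200 camera calls.

## Working session

There is one attempt and no reset: what is moved stays moved. The work goes in short steps, Python scripts to look and compute and a tool call to move; the robot and the scene stay as the last step left them, time stands still between calls to the robot, and variables do not carry over. Pictures are saved under pics/ and viewed, at most 14 in all, crops included, and the job is handed in when it is done.

Besides the shell and the picture viewer there is one more tool, called in YAML: its name, and indented under it one key for each argument. send_rows: Moves the arm, as the interface text tells. Its arguments: {"type":"object","properties":{"rows":{"type":"array","items":{"type":"array","items":{"type":"number"}}}},"required":["rows"]}

```bash
ls; mkdir -p pics; python3 - <<'E'
from plant import manip
import cv2
o=manip.get_obs()
for k in o: print(k,o[k])
for n in ("top","side"):
    d=manip.get_image(n); cv2.imwrite(f"pics/{n}0.png",d["image"][:,:,::-1]); print(n,d["camera_matrix"],d["position"],d["rotation"])
E
```

```text
pics
clock 0.0
joint_pos [7.51713641e+01 1.38331950e+01 2.14024538e-01 7.65025215e+01
 2.45948978e-03 9.00017525e+01]
qvel [-0.01714075 -0.04377807 -0.0075958  -0.07376326  0.04475853 -0.04153603]
joint_efforts [ 2.16594572e-04 -3.72318721e+01  2.52405488e+01  1.68782490e-02
 -8.82400150e-05 -6.00460854e-07]
tool_pos [0.12777697 0.48269398 0.2095064 ]
tool_rot [[-9.66687745e-01  2.55957927e-01 -5.85069957e-04]
 [ 2.55958592e-01  9.66685589e-01 -2.04220111e-03]
 [ 4.28611323e-05 -2.12392447e-03 -9.99997744e-01]]
force [ 3.57625941e-02 -4.26635677e-04  1.20334104e+00]
wrist_torque [ 0.02562718  0.01563872 -0.01058016]
grasp_force 0.0
width 1.0016824678735936
top [[444.15337969   0.         307.81576425]
 [  0.         444.15337969 197.18788205]
 [  0.           0.           1.        ]] [ 0.41163199 -0.04357602  1.1734734 ] [[ 1.03060708e-02 -9.83154122e-01  1.82487691e-01]
 [-9.99946803e-01 -1.00565963e-02  2.29242023e-03]
 [-4.18597362e-04 -1.82501609e-01 -9.83205465e-01]]
side [[371.453202     0.         317.60415682]
 [  0.         371.453202   198.87413011]
 [  0.           0.           1.        ]] [0.39160824 0.84535251 0.86856963] [[-0.97200025 -0.14630942  0.18387241]
 [-0.23487358  0.62846567 -0.74152903]
 [-0.00706482 -0.76395317 -0.64523301]]
```

View pics/top0.png

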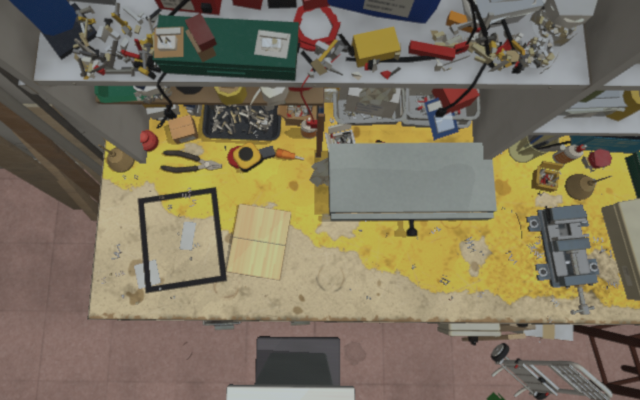

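View pics/side0.png

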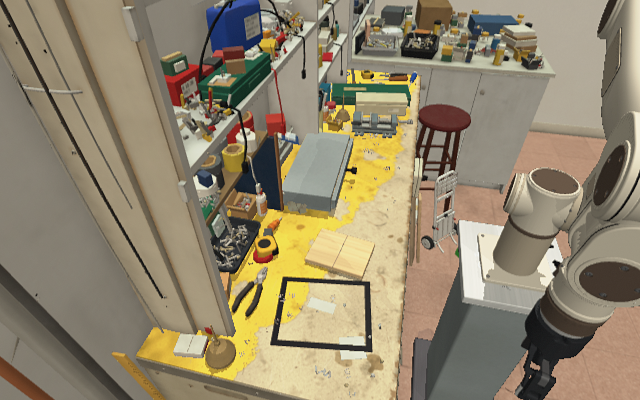

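The top picture shows the board around (259,242), the outline around (182,240), the cabinet top around (412,180) and the knob at (412,228). The side picture agrees. Next I'll enlarge and measure.

```bash
cat > h.py <<'E'
from plant import manip
import cv2, numpy as np
def shot(n,f=None,box=None,s=1):
    d=manip.get_image(n)
    if f:
        im=d["image"][:,:,::-1]
        if box: im=im[box[1]:box[3],box[0]:box[2]]
        cv2.imwrite("pics/"+f,cv2.resize(im,None,fx=s,fy=s,interpolation=cv2.INTER_CUBIC))
    return d
def w(d,u,v,z):
    r=d["rotation"]@np.linalg.solve(d["camera_matrix"],[u,v,1.]); p=d["position"]
    return p+r*(z-p[2])/r[2]
def pix(d,P):
    q=d["camera_matrix"]@(d["rotation"].T@(np.array(P)-d["position"])); return q[:2]/q[2]
def ang(a,b): return np.degrees(np.arctan2(b[1]-a[1],b[0]-a[0]))
E
python3 - <<'E'
from h import *
d=shot("top","bo.png",(130,180,300,300),4.6)
im=d["image"][:,:,::-1][135:245,310:505]; cv2.imwrite("pics/cab.png",cv2.resize(im,None,fx=4,fy=4,interpolation=cv2.INTER_CUBIC))
E
```

```text
(no output)
```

View pics/bo.png

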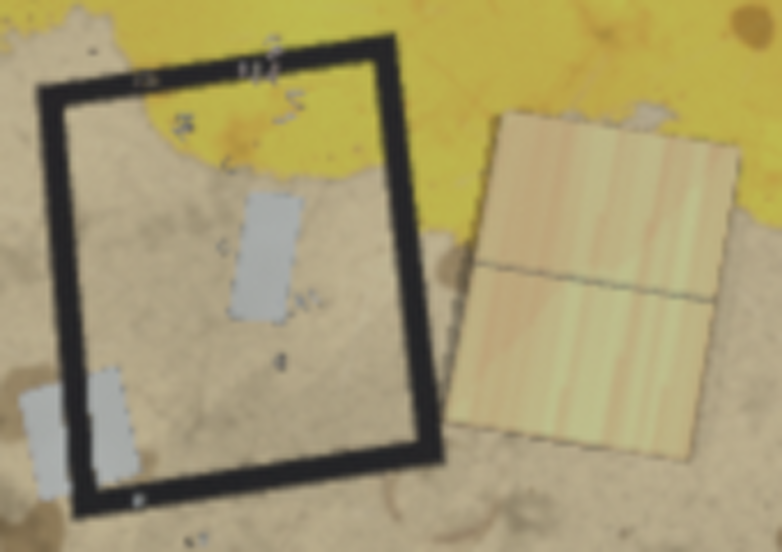

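View pics/cab.png

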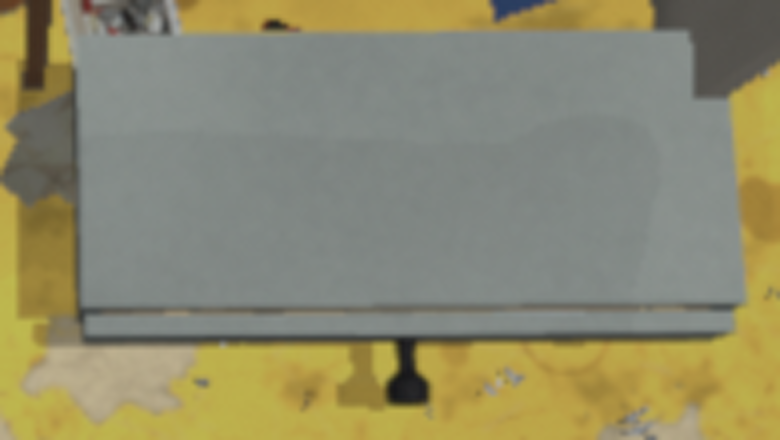

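The crops show the board corners at about (503,112), (740,147), (688,461) and (445,423), the outline's inner corners clearly, and the knob head at about (407,385).

```bash
python3 - <<'E'
from h import *
d=shot("top")
B=[w(d,130+u/4.6,180+v/4.6,.018) for u,v in [(503,112),(740,147),(688,461),(445,423)]]
O=[w(d,130+u/4.6,180+v/4.6,0) for u,v in [(63,106),(375,60),(418,442),(95,492)]]
np.set_printoptions(precision=4,suppress=True)
for n,C in (("B",B),("O",O)):
    C=np.array(C); print(n,C[:,:2].tolist(),C.mean(0),[np.linalg.norm(C[i]-C[i-1]).round(4) for i in range(4)],
     ang(C[3],C[0]),ang(C[2],C[1]),ang(C[1],C[0])-90,ang(C[2],C[3])-90)
c=lambda u,v,z:w(d,310+u/4,135+v/4,z)
print("topfront",c(82,304,.066),c(745,303,.066)); print("topback L",c(77,36,.066))
print("drawerfront top",c(84,335,.054),c(734,332,.054)); print("head",c(407,388,.045),c(389,388,.037),c(428,388,.037))
E
```

```text
B [[0.6050345883721584, 0.1395451551686722], [0.5861382140566938, 0.0032731979918447715], [0.40940860194942097, 0.029133434018709943], [0.4288441692341497, 0.16513690548897025]] [0.5074 0.0843 0.018 ] [np.float64(0.178), np.float64(0.1376), np.float64(0.1786), np.float64(0.1374)] -8.264444996621362 -8.324814277779986 -7.894669345303697 -8.132785872759001
O [[0.6089673442209811, 0.3989844413576586], [0.638129877892709, 0.218495281888966], [0.4183610531361705, 0.18319659308728267], [0.3887754094620204, 0.36381553687111046]] [0.5136 0.2911 0.    ] [np.float64(0.223), np.float64(0.1828), np.float64(0.2226), np.float64(0.183)] 9.07459546580536 9.124762885437882 9.178242886268066 9.302520062858761
topfront [ 0.5824 -0.0986  0.066 ] [ 0.5873 -0.5164  0.066 ]
topback L [ 0.7581 -0.0951  0.066 ]
drawerfront top [ 0.5643 -0.1004  0.054 ] [ 0.5705 -0.5133  0.054 ]
head [ 0.5336 -0.3066  0.045 ] [ 0.5344 -0.2969  0.037 ] [ 0.5346 -0.3219  0.037 ]
```

```bash
cat >> h.py <<'E'
def plan(x,y,z,yaw):
    """turn about tool z (deg) to bring tool y to world heading yaw, then shift (cm) in tool axes after the turn"""
    o=manip.get_obs(); R=o["tool_rot"]; p=o["tool_pos"]
    a=np.degrees(np.arctan2(R[1,1],R[0,1])); t=(a-yaw+90)%180-90
    f=a-t; f=np.radians(f); Y=np.array([np.cos(f),np.sin(f)]); X=np.array([Y[1]*-1,Y[0]])
    if X@R[:2,0]<0: X=-X
    D=np.array([x,y])-p[:2]
    print("t%.2f p"%o["clock"],p.round(4),"head %.2f"%a,"w %.3f gf %.1f"%(o["width"],o["grasp_force"]),"F",np.round(o["force"],1),"tilt",R[2,:2].round(4))
    print("TURN rz %.2f  SHIFT x %.2f y %.2f z %.2f cm"%(t,X@D*100,Y@D*100,(p[2]-z)*100), "J6 %.0f"%o["joint_pos"][5])
E
python3 -c "
from h import *
plan(.533,-.308,.15,90.8)"
```

```text
t0.20 p [0.1278 0.483  0.2099] head 75.18 w 1.003 gf 0.0 F [ 0.1 -0.7 -0.4] tilt [ 0.     -0.0013]
TURN rz -15.62  SHIFT x -39.41 y -79.65 z 5.99 cm J6 90
```

send_rows:
  rows:
    - [0,0,-7.8,0,0,0,8.5]
    - [0,0,-7.8,0,0,0,8.5]
    - [0,0,0,-1.41,-2.85,0,8.5]
    - [0,0,0,-2.5,-5,0,8.5]
    - [0,0,0,-2.5,-5,0,8.5]
    - [0,0,0,-2.5,-5,0,8.5]
    - [0,0,0,-2.5,-5,0,8.5]
    - [0,0,0,-2.5,-5,0,8.5]
    - [0,0,0,-2.5,-5,0,8.5]
    - [0,0,0,-2.5,-5,0,8.5]
    - [0,0,0,-2.5,-5,0,8.5]
    - [0,0,0,-2.5,-5,0,8.5]
    - [0,0,0,-2.5,-5,0,8.5]
    - [0,0,0,-2.5,-5,0,8.5]
    - [0,0,0,-2.5,-5,0,8.5]
    - [0,0,0,-2.5,-5,0,8.5]
    - [0,0,0,-2.5,-5,0,8.5]
    - [0,0,0,-2.5,-5,0,6.5]
    - [0,0,0,-0.5,-1.8,2,6.5]
    - [0,0,0,0,0,2,6.5]

```text
clock: 2.7
tool_pos: [0.5323, -0.3089, 0.1682]
tool_rot: [[-1.0, -0.012, -0.002], [-0.012, 1.0, 0.001], [0.002, 0.001, -1.0]]
force: [0.3, 0.6, 0.5]
width: 0.76
grasp_force: 0.0
```

```bash
python3 -c "
from h import *
plan(.533,-.308,.018,90.8)
d=shot('wrist','w1.png'); print(d['camera_matrix'][0,0],d['position'],d['rotation']); print(pix(d,(.533,-.308,.045)))"
```

```text
t2.70 p [ 0.5323 -0.3089  0.1682] head 90.66 w 0.760 gf 0.0 F [0.3 0.6 0.5] tilt [0.0015 0.001 ]
TURN rz -0.14  SHIFT x -0.07 y 0.08 z 15.02 cm J6 -31
279.54649467453925 [ 0.46615985 -0.31048762  0.33153854] [[-1.10592846e-02  9.65850197e-01  2.58865001e-01]
 [ 9.99938821e-01  1.06265607e-02  3.07087577e-03]
 [ 2.15161324e-04  2.58883125e-01 -9.65908630e-01]]
[322.21737011 191.92669526]
```

View pics/w1.png

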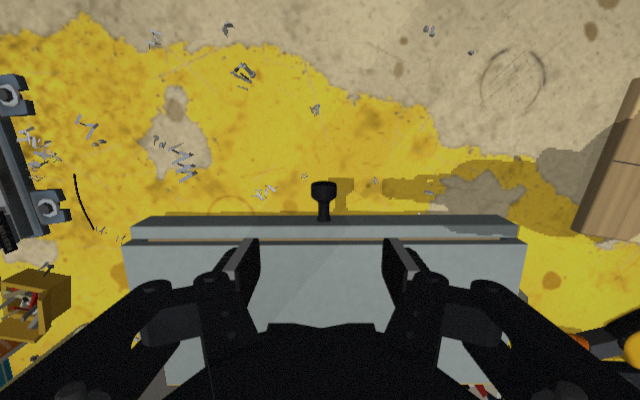

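The wrist view shows the knob head at (323,189), which matches the prediction to within about 3 mm.

send_rows:
  rows:
    - [0,0,0,0.1,0.1,4,6.5]
    - [0,0,0,0,0,4,6.5]
    - [0,0,0,0,0,3,6.5]
    - [0,0,0,0,0,3,6.5]
    - [0,0,0,0,0,1,6.5]
    - [0,0,0,0,0,0,2]
    - [0,0,0,0,0,0,2]
    - [0,0,0,0,0,0,2]
    - [0,0,0,0,0,0,2]
    - [0,0,0,0,0,0,2]

```text
clock: 4.0
tool_pos: [0.5328, -0.306, 0.0221]
tool_rot: [[-1.0, -0.014, 0.003], [-0.014, 1.0, 0.001], [-0.003, 0.001, -1.0]]
force: [-1.1, 4.9, 6.2]
width: 0.244
grasp_force: 42.3
```

send_rows:
  rows:
    - [0,0,0,0.5,0,0,2]
    - [0,0,0,1,0,0,2]
    - [0,0,0,1,0,0,2]
    - [0,0,0,1,0,0,2]
    - [0,0,0,1,0,0,2]
    - [0,0,0,1,0,0,2]
    - [0,0,0,1,0,0,2]
    - [0,0,0,1,0,0,2]
    - [0,0,0,1,0,0,2]
    - [0,0,0,1,0,0,2]
    - [0,0,0,1,0,0,2]
    - [0,0,0,1,0,0,2]
    - [0,0,0,1,0,0,2]
    - [0,0,0,0.5,0,0,2]
    - [0,0,0,0,0,0,2]

```text
clock: 5.88
tool_pos: [0.4047, -0.308, 0.0221]
tool_rot: [[-1.0, -0.015, 0.007], [-0.015, 1.0, 0.001], [-0.007, 0.001, -1.0]]
force: [5.0, 6.3, 3.7]
width: 0.245
grasp_force: 41.6
```

send_rows:
  rows:
    - [0,0,0,0.2,0,0,2]
    - [0,0,0,0.2,0,0,2]
    - [0,0,0,0,0,0,2]

```text
clock: 6.25
tool_pos: [0.4047, -0.308, 0.0222]
tool_rot: [[-1.0, -0.016, 0.014], [-0.016, 1.0, 0.002], [-0.014, 0.001, -1.0]]
force: [13.7, 6.5, -2.4]
width: 0.245
grasp_force: 38.9
```

send_rows:
  rows:
    - [0,0,0,-0.4,0,0,6.5]
    - [0,0,0,0,0,0,6.5]
    - [0,0,0,0,0,0,6.5]
    - [0,0,0,0,0,-3,6.5]
    - [0,0,0,0,0,-5,6.5]
    - [0,0,0,0,0,-5,6.5]
    - [0,0,0,-5,0,-3,6.5]
    - [0,0,0,-6,0,0,6.5]
    - [0,0,0,-5,0,0,6.5]
    - [0,0,0,0,0,0,6.5]

```text
clock: 7.5
tool_pos: [0.5639, -0.3059, 0.1779]
tool_rot: [[-1.0, -0.016, -0.002], [-0.016, 1.0, 0.001], [0.002, 0.001, -1.0]]
force: [-0.8, 0.1, 0.2]
width: 0.765
grasp_force: 0.0
```

```bash
python3 -c "
from h import *
plan(.533,-.308,.018,90.8)
d=shot('wrist','w2.png',(90,0,570,300),1.66); 
np.save('w2.npy',d,allow_pickle=True)"
```

```text
t7.50 p [ 0.5639 -0.3059  0.1779] head 90.91 w 0.765 gf 0.0 F [-0.8  0.1  0.2] tilt [0.0018 0.0008]
TURN rz 0.11  SHIFT x 3.09 y -0.17 z 15.99 cm J6 -29
```

View pics/w2.png

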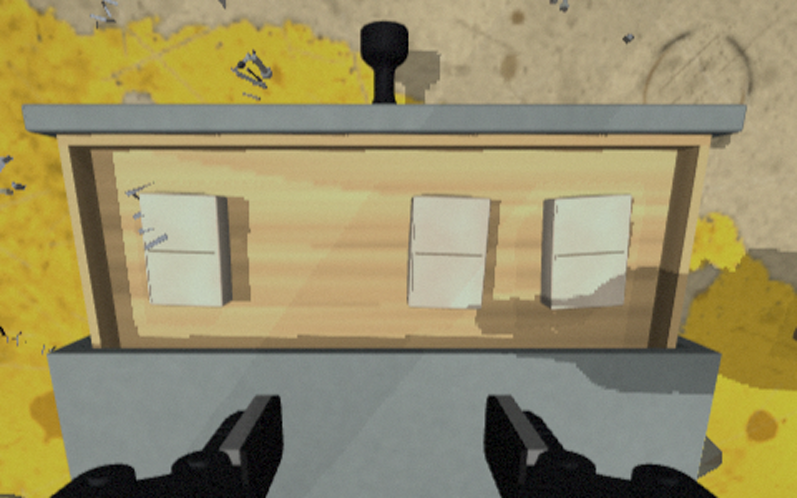

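Three boxes are in the drawer. Their top faces in the crop are A about (139–223, 196–306), B about (408–490, 197–308) and C about (552–631, 195–307).

```bash
python3 -c "
from h import *
d=np.load('w2.npy',allow_pickle=True).item()
for n,C in dict(A=[(139,196),(218,196),(223,306),(151,305)],B=[(412,197),(490,199),(485,308),(408,306)],C=[(552,197),(631,195),(626,305),(548,308)]).items():
  P=np.array([w(d,90+u/1.66,v/1.66,.044)[:2] for u,v in C]); print(n,P.mean(0).round(4),[np.linalg.norm(P[i]-P[i-1]).round(3) for i in range(4)],'yaw',ang(P[0],P[3]),ang(P[1],P[2]))
k=w(d,90+384/1.66,40/1.66,.045);print('knob',k)
plan(.52,-.2,.06,90)
"
```

```text
A [ 0.526 -0.434] [np.float64(0.068), np.float64(0.049), np.float64(0.069), np.float64(0.047)] yaw -0.3338065633462246 -1.6711353365091735
B [ 0.5245 -0.2656] [np.float64(0.068), np.float64(0.048), np.float64(0.068), np.float64(0.05)] yaw -0.38409119490440885 1.5617561553159156
C [ 0.5224 -0.1767] [np.float64(0.07), np.float64(0.048), np.float64(0.069), np.float64(0.051)] yaw 4.122700926113007 6.069521593171846
knob [ 0.40532435 -0.30856174  0.045     ]
t7.55 p [ 0.562  -0.3061  0.1784] head 90.84 w 0.761 gf 0.0 F [-0.7  0.4 -1.1] tilt [0.0029 0.001 ]
TURN rz 0.84  SHIFT x 4.20 y 10.61 z 11.84 cm J6 -29
```

```bash
python3 -c "
from h import *
plan(.5224,-.1767,.025,95)
"
```

```text
t7.55 p [ 0.562  -0.3061  0.1784] head 90.84 w 0.761 gf 0.0 F [-0.7  0.4 -1.1] tilt [0.0029 0.001 ]
TURN rz -4.16  SHIFT x 2.82 y 13.23 z 15.34 cm J6 -29
```

send_rows:
  rows:
    - [0,0,-4.2,0,0,0,6.8]
    - [0,0,0,0.8,3.2,1,6.8]
    - [0,0,0,1,5,3,6.8]
    - [0,0,0,1,4,3,6.8]
    - [0,0,0,0,1,1,6.8]
    - [0,0,0,0,0,0,6.8]
    - [0,0,0,0,0,0,6.8]

```text
clock: 8.43
tool_pos: [0.5237, -0.179, 0.1019]
tool_rot: [[-0.996, -0.085, 0.003], [-0.085, 0.996, -0.002], [-0.003, -0.002, -1.0]]
force: [-0.9, 0.0, 0.5]
width: 0.793
grasp_force: 0.0
```

```bash
python3 -c "
from h import *
plan(.5224,-.1767,.025,95)
"
```

```text
t8.43 p [ 0.5237 -0.179   0.1019] head 94.89 w 0.793 gf 0.0 F [-0.9  0.   0.5] tilt [-0.0029 -0.0019]
TURN rz -0.11  SHIFT x 0.11 y 0.24 z 7.69 cm J6 -24
```

send_rows:
  rows:
    - [0,0,0,0.1,0.2,2,6.8]
    - [0,0,0,0,0,3,6.8]
    - [0,0,0,0,0,2,6.8]
    - [0,0,0,0,0,0.6,6.8]
    - [0,0,0,0,0,0,6.8]
    - [0,0,0,0,0,0,4]
    - [0,0,0,0,0,0,4]
    - [0,0,0,0,0,0,4]
    - [0,0,0,0,0,0,4]
    - [0,0,0,0,0,0,4]

```text
clock: 9.68
tool_pos: [0.5212, -0.1754, 0.0245]
tool_rot: [[-0.996, -0.087, 0.0], [-0.087, 0.996, -0.0], [-0.0, -0.0, -1.0]]
force: [0.8, -0.7, -0.8]
width: 0.467
grasp_force: 0.0
```

```bash
python3 -c "
from h import *
plan(.5224,-.1767,.025,95)
"
```

```text
t9.68 p [ 0.5212 -0.1754  0.0245] head 94.98 w 0.467 gf 0.0 F [ 0.8 -0.7 -0.8] tilt [-0.0001 -0.    ]
TURN rz -0.02  SHIFT x -0.10 y -0.14 z -0.05 cm J6 -24
```

```bash
python3 -c "
from h import *
d=shot('wrist','w3.png',(90,0,570,360),1.66)"
```

```text
(no output)
```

View pics/w3.png

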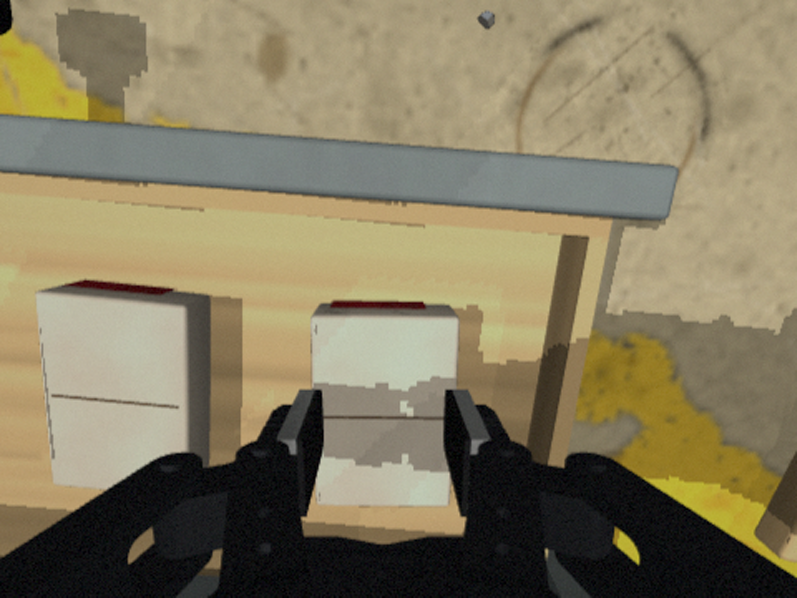

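The wrist view shows the pads standing above the box: inner faces at columns 322 and 445, box edges at 312 and 455. I'll check the tip height from the geometry.

```bash
python3 -c "
from h import *
o=manip.get_obs(); R=o['tool_rot'];p=o['tool_pos']
d=shot('wrist')
for h in (0,.005,.01,.015,.02,.03):
  print(h,[((pix(d,p+R@[sx*.011,s*.02,-h])-[90,0])*1.66).round() for s in(-1,1) for sx in (1,-1)])
print([((pix(d,w(d,90+312/1.66,v/1.66,.044))-[90,0])*1.66).round() for v in (320,)], 'spacing at pad 123px, depth->', .04*d['camera_matrix'][0,0]*1.66/123, 'cam z',d['position'][2])
print('box corners',[w(d,90+u/1.66,v/1.66,.044)[:2].round(4) for u,v in((314,316),(457,317),(450,505),(317,505))])
"
```

```text
0 [array([331., 363.]), array([333., 418.]), array([439., 363.]), array([437., 418.])]
0.005 [array([330., 368.]), array([332., 424.]), array([441., 368.]), array([439., 424.])]
0.01 [array([328., 373.]), array([330., 430.]), array([442., 373.]), array([440., 430.])]
0.015 [array([326., 378.]), array([329., 436.]), array([444., 378.]), array([442., 436.])]
0.02 [array([325., 383.]), array([327., 443.]), array([446., 383.]), array([444., 443.])]
0.03 [array([321., 395.]), array([323., 459.]), array([450., 395.]), array([448., 459.])]
[array([312., 320.])] spacing at pad 123px, depth-> 0.15090965240966997 cam z 0.18767067836657017
box corners [array([ 0.4898, -0.2008]), array([ 0.4862, -0.1556]), array([ 0.5545, -0.1493]), array([ 0.5586, -0.1965])]
```

```bash
python3 -c "
from h import *
d=np.load('w2.npy',allow_pickle=True).item()
P=[w(d,90+u/1.66,v/1.66,.054) for u,v in ((22,107),(746,107))];print(P,np.linalg.norm(P[0]-P[1]))
"
```

```text
[array([ 0.44487077, -0.5131049 ,  0.054     ]), array([ 0.43860423, -0.10289983,  0.054     ])] 0.41025293264828483
```

send_rows:
  rows:
    - [0,0,0,0,0,0,6.8]
    - [0,0,0,0,0,0,6.8]
    - [0,0,0,0,0,0,6.8]
    - [0,0,0,0,0,0.4,6.8]
    - [0,0,0,0,0,0.4,6.8]
    - [0,0,0,0,0,0.2,6.8]
    - [0,0,0,0,0,0,6.8]

```text
clock: 10.65
tool_pos: [0.521, -0.1753, 0.0141]
tool_rot: [[-0.996, -0.087, -0.001], [-0.087, 0.996, 0.0], [0.001, 0.0, -1.0]]
force: [-0.2, 0.3, 0.1]
width: 0.794
grasp_force: 0.0
```

send_rows:
  rows:
    - [0,0,0,0,0,0.3,6.8]
    - [0,0,0,0,0,0.3,6.8]
    - [0,0,0,0,0,0,6.8]

```text
clock: 11.02
tool_pos: [0.5209, -0.1753, 0.0081]
tool_rot: [[-0.996, -0.087, -0.001], [-0.087, 0.996, 0.0], [0.001, 0.0, -1.0]]
force: [-0.1, 1.0, -0.4]
width: 0.796
grasp_force: 0.0
```

send_rows:
  rows:
    - [0,0,0,0,0,0,4]
    - [0,0,0,0,0,0,4]
    - [0,0,0,0,0,0,4]
    - [0,0,0,0,0,0,4]
    - [0,0,0,0,0,0,4]

```text
clock: 11.65
tool_pos: [0.5218, -0.1756, 0.0089]
tool_rot: [[-0.996, -0.087, 0.001], [-0.087, 0.996, -0.0], [-0.001, -0.0, -1.0]]
force: [0.7, 0.2, 4.5]
width: 0.573
grasp_force: 62.9
```

```bash
python3 -c "
from h import *
plan(.5224,-.1767,.025,95)
d=shot('wrist','w4.png',(90,0,570,360),1.66)"
```

```text
t11.65 p [ 0.5218 -0.1756  0.0089] head 94.97 w 0.573 gf 62.9 F [0.7 0.2 4.5] tilt [-0.0011 -0.0004]
TURN rz -0.03  SHIFT x -0.05 y -0.12 z -1.61 cm J6 -24
```

View pics/w4.png

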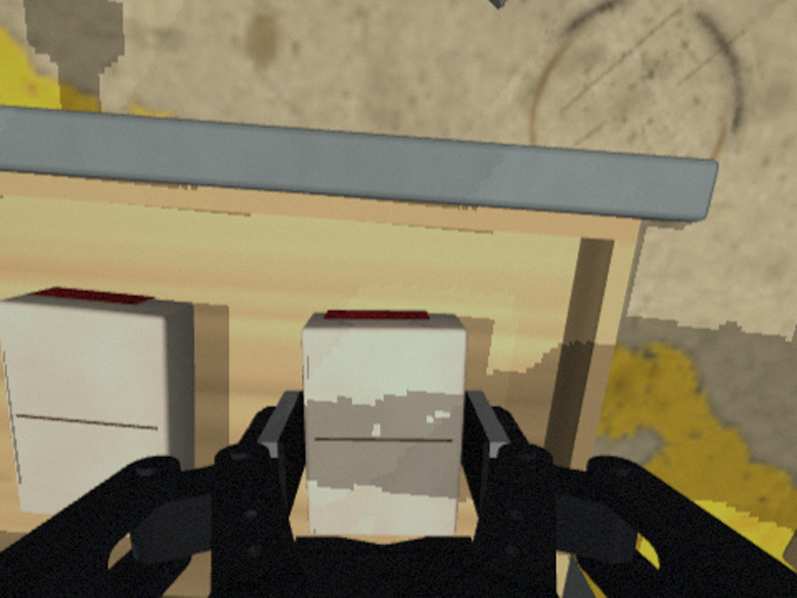

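The box is gripped, with its middle line at (383,440) and its top corners at about (304,325), (467,325), (456,533) and (310,533).

```bash
cat >> h.py <<'E'
def boff(d,C,h=.035):
    """box centre in tool frame from crop pixels of its top corners, top h above TCP"""
    o=manip.get_obs();R=o['tool_rot'];p=o['tool_pos']
    P=np.array([w(d,u,v,p[2]+h) for u,v in C]); q=(P-p)@R
    print("h",h,"tool x,y of centre mm",(q.mean(0)*1000).round(1)[:2],"len,wid",[round(1000*np.linalg.norm(P[i]-P[i-1]),1) for i in range(4)])
E
python3 -c "
from h import *
d=shot('wrist')
C=[(90+u/1.66,v/1.66) for u,v in ((304,326),(467,325),(456,533),(310,533))]
for h in (.035,.028,.022): boff(d,C,h)
d=shot('top','t1.png',(130,150,450,270),2.5)
plan(.5074,.0843,.13,81.85)
"
```

```text
h 0.035 tool x,y of centre mm [-0.3 -0.4] len,wid [np.float64(69.2), np.float64(46.4), np.float64(69.4), np.float64(47.3)]
h 0.028 tool x,y of centre mm [-4.  -0.4] len,wid [np.float64(72.9), np.float64(49.0), np.float64(73.2), np.float64(49.9)]
h 0.022 tool x,y of centre mm [-7.1 -0.4] len,wid [np.float64(76.2), np.float64(51.1), np.float64(76.5), np.float64(52.1)]
t11.80 p [ 0.5218 -0.1755  0.0089] head 94.97 w 0.573 gf 63.0 F [-0.3 -0.2  5.8] tilt [-0.0011 -0.0004]
TURN rz 13.12  SHIFT x 5.11 y 25.52 z -12.11 cm J6 -24
```

send_rows:
  rows:
    - [0,0,0,0,0,-2,4]
    - [0,0,0,0,0,-4,4]
    - [0,0,0,0,0,-4,4]
    - [0,0,0,0,0,-2,4]
    - [0,0,0,0,0,0,4]

```text
clock: 12.42
tool_pos: [0.5219, -0.1757, 0.1293]
tool_rot: [[-0.996, -0.087, 0.002], [-0.087, 0.996, -0.001], [-0.002, -0.001, -1.0]]
force: [0.4, 0.1, -1.5]
width: 0.57
grasp_force: 62.3
```

```bash
cat >> h.py <<'E'
def bdiff(im):
    """median shift of board region relative to the first picture, by template match"""
    a=cv2.imread("pics/top0.png"); b=np.ascontiguousarray(im[:,:,::-1])
    t=a[200:285,222:296]; r=cv2.matchTemplate(b[180:310,190:330],t,cv2.TM_CCOEFF_NORMED)
    _,m,_,l=cv2.minMaxLoc(r); print("board match %.3f shift px"%m,l[0]+190-222,l[1]+180-200)
E
python3 -c "
from h import *
d=shot('top'); bdiff(d['image']); cv2.imwrite('pics/t2.png',d['image'][:,:,::-1])
plan(.5143,.0833,.06,81.85)"
```

```text
board match 0.682 shift px 0 0
t12.47 p [ 0.5208 -0.1753  0.1278] head 94.97 w 0.570 gf 62.3 F [ 0.1  1.2 -1. ] tilt [0.0007 0.0002]
TURN rz 13.12  SHIFT x 4.31 y 25.51 z 6.78 cm J6 -24
```

send_rows:
  rows:
    - [0,0,6.6,0,0,0,4]
    - [0,0,6.5,0,0,0,4]
    - [0,0,0,0.5,2.5,0,4]
    - [0,0,0,0.8,5,0,4]
    - [0,0,0,1,5,0,4]
    - [0,0,0,1,5,0,4]
    - [0,0,0,1,5,1,4]
    - [0,0,0,0,3,2,4]
    - [0,0,0,0,0,2,4]
    - [0,0,0,0,0,1.8,4]
    - [0,0,0,0,0,0,4]
    - [0,0,0,0,0,0,4]

```text
clock: 13.98
tool_pos: [0.5142, 0.0829, 0.0598]
tool_rot: [[-0.99, 0.142, -0.002], [0.142, 0.99, -0.0], [0.001, -0.0, -1.0]]
force: [0.9, -0.0, 0.2]
width: 0.572
grasp_force: 62.3
```

```bash
python3 -c "
from h import *
d=shot('wrist','w5.png',(90,0,570,360),1.66);np.save('w5.npy',d,allow_pickle=True)
plan(.5143,.0833,.005,81.85)"
```

```text
t14.03 p [0.5148 0.083  0.0605] head 81.85 w 0.569 gf 62.3 F [ 0.1  0.4 -0.9] tilt [ 0.0001 -0.    ]
TURN rz 0.00  SHIFT x 0.06 y 0.03 z 5.55 cm J6 17
```

View pics/w5.png

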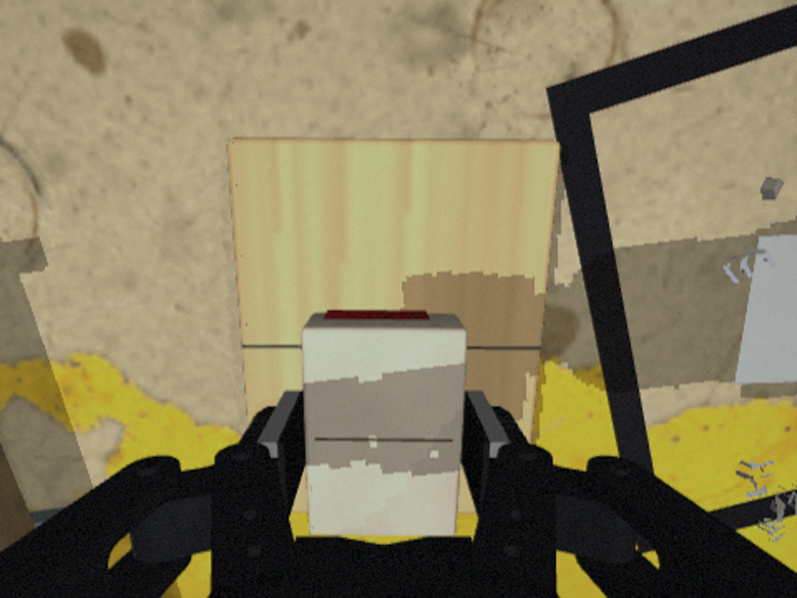

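The wrist view has the board's near edge at (229,138)–(560,143) and the pencil line at (243,345)–(542,347). The held box is unmoved, its corners as before.

```bash
python3 -c "
from h import *
d=np.load('w5.npy',allow_pickle=True).item()
o=manip.get_obs();R=o['tool_rot'];p=o['tool_pos']
C=[(90+u/1.66,v/1.66) for u,v in ((304,326),(467,325),(456,533),(310,533))]
for h in (.035,.031,.028): boff(d,C,h)
for hb in (-.0425,-.0485,-.0545):
  f=lambda u,v:((w(d,90+u/1.66,v/1.66,p[2]+hb)-p)@R)[:2]*1000
  a,b,c,e=f(229,138),f(560,143),f(243,345),f(542,347)
  print(hb,'near edge',a.round(1),b.round(1),'wid',np.linalg.norm(a-b).round(1),'line',c.round(1),e.round(1),np.linalg.norm(c-e).round(1),'edge-line',((a+b)/2-(c+e)/2).round(1),'ang',ang(b,a)+90,ang(e,c)+90)
"
```

```text
h 0.035 tool x,y of centre mm [ 0.3 -0.7] len,wid [np.float64(68.7), np.float64(46.2), np.float64(69.0), np.float64(47.0)]
h 0.031 tool x,y of centre mm [-1.7 -0.7] len,wid [np.float64(70.9), np.float64(47.7), np.float64(71.2), np.float64(48.5)]
h 0.028 tool x,y of centre mm [-3.3 -0.7] len,wid [np.float64(72.5), np.float64(48.8), np.float64(72.8), np.float64(49.6)]
-0.0425 near edge [ 95.  -64.4] [93.  71.9] wid 136.4 line [  6.2 -65.6] [ 5.2 72.2] 137.9 edge-line [88.3  0.4] ang 0.8424637834024082 0.4018867529160133
-0.0485 near edge [ 95.8 -66.3] [93.7 74. ] wid 140.3 line [  4.4 -67.5] [ 3.4 74.4] 141.9 edge-line [90.8  0.4] ang 0.8424637834024225 0.40188675291598486
-0.0545 near edge [ 96.6 -68.1] [94.5 76.2] wid 144.3 line [  2.7 -69.4] [ 1.6 76.5] 146.0 edge-line [93.4  0.5] ang 0.8424637834024225 0.4018867529160133
```

send_rows:
  rows:
    - [0,0,0.6,0,0,0,4]
    - [0,0,0,-0.3,0.44,1.5,4]
    - [0,0,0,0,0,2,4]
    - [0,0,0,0,0,1,4]
    - [0,0,0,0,0,0.6,4]
    - [0,0,0,0,0,0.2,4]
    - [0,0,0,0,0,0.1,4]
    - [0,0,0,0,0,0,4]

```text
clock: 15.02
tool_pos: [0.5188, 0.0871, 0.0068]
tool_rot: [[-0.988, 0.152, 0.001], [0.152, 0.988, 0.0], [-0.001, 0.0, -1.0]]
force: [-0.2, 0.4, 0.3]
width: 0.57
grasp_force: 62.3
```

```bash
python3 -c "
from h import *
plan(.5143,.0833,.005,81.85)"
```

```text
t15.03 p [0.5188 0.0871 0.0068] head 81.27 w 0.570 gf 62.3 F [-0.2  0.4  0.3] tilt [-0.0008  0.0003]
TURN rz -0.58  SHIFT x 0.39 y -0.44 z 0.18 cm J6 18
```

send_rows:
  rows:
    - [0,0,0,0,0,0.15,4]
    - [0,0,0,0,0,0.05,4]
    - [0,0,0,0,0,0,4]

```text
clock: 15.4
tool_pos: [0.5186, 0.087, 0.0049]
tool_rot: [[-0.988, 0.152, 0.001], [0.152, 0.988, 0.0], [-0.001, 0.0, -1.0]]
force: [-0.2, 0.1, 2.4]
width: 0.573
grasp_force: 62.7
```

send_rows:
  rows:
    - [0,0,0,0,0,0,6.8]
    - [0,0,0,0,0,0,6.8]
    - [0,0,0,0,0,0,6.8]
    - [0,0,0,0,0,-2,6.8]
    - [0,0,0,0,0,-4,6.8]
    - [0,0,0,-3,0,-4,6.8]
    - [0,0,0,-3,0,-2,6.8]
    - [0,0,0,0,0,0,6.8]
    - [0,0,0,0,0,0,6.8]

```text
clock: 16.52
tool_pos: [0.5762, 0.0778, 0.1232]
tool_rot: [[-0.988, 0.152, -0.003], [0.152, 0.988, -0.0], [0.003, -0.001, -1.0]]
force: [-0.2, -0.4, 0.1]
width: 0.797
grasp_force: 0.0
```

```bash
python3 -c "
from h import *
d=shot('wrist','w6.png',(200,60,440,240),3.3);np.save('w6.npy',d,allow_pickle=True)
plan(.526,-.2656,.1,90.6)"
```

```text
t16.57 p [0.5757 0.0778 0.1229] head 81.28 w 0.797 gf 0.0 F [0.1 0.3 0.7] tilt [ 0.0035 -0.0009]
TURN rz -9.32  SHIFT x 5.33 y -34.29 z 2.29 cm J6 16
```

View pics/w6.png

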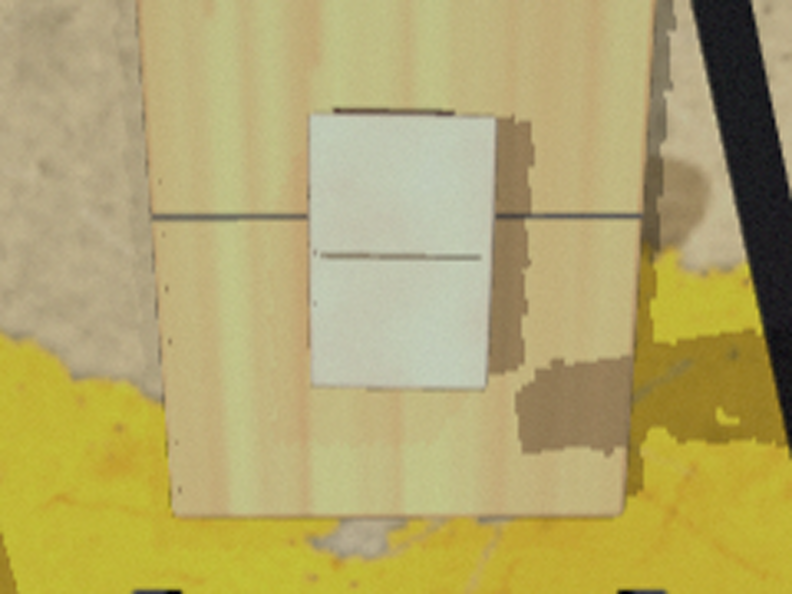

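In the close view the box top corners are (309,113), (495,119), (487,389) and (312,386), the pencil line runs (152,215)–(641,215), and the far corners are (173,515) and (623,515).

```bash
python3 -c "
from h import *
d=np.load('w6.npy',allow_pickle=True).item()
for b in (.004,.006,.008):
  f=lambda u,v,z:w(d,200+u/3.3,60+v/3.3,z-b)[:2]
  L,M,FL,FR=[f(u,v,.018) for u,v in((152,215),(641,215),(173,515),(623,515))]
  T=np.array([f(u,v,.04) for u,v in ((309,113),(495,119),(487,389),(312,386))])
  yax=(L-M+FR*0+ (FL*0))/np.linalg.norm(L-M); yax=((L-M)+(FL-FR)); yax/=np.linalg.norm(yax)
  if yax[1]<0: yax=-yax
  xax=np.array([yax[1],-yax[0]])
  c=(L+M)/2
  q=(T-c)@np.c_[xax,yax]*1000
  print(b,'boardline',np.linalg.norm(L-M).round(4),'far',np.linalg.norm(FL-FR).round(4),'x far',((FL+FR)/2-c)@xax,'far mid y',((FL+FR)/2-c)@yax,'box ctr',q.mean(0).round(1),'yaw',ang((q[0]),(q[3])),ang(q[1],q[2]),'board yaw',ang(M,L)-90,ang(FR,FL)-90,ang(FL,FR)-90,'c',c,'len',[np.linalg.norm(q[i]-q[i-1]).round(1) for i in range(4)])
"
```

```text
0.004 boardline 0.1395 far 0.1396 x far 0.08984417942156687 far mid y 0.00040433480625783963 box ctr [10.8  1.2] yaw -0.7700930877094592 -0.26593532146871407 board yaw -188.7631738524948 -188.73342410743624 -8.733424107436221 c [0.50979215 0.08640932] len [np.float64(70.5), np.float64(47.5), np.float64(69.9), np.float64(48.1)]
0.006 boardline 0.1405 far 0.1407 x far 0.09050328847129603 far mid y 0.0004073010610741395 box ctr [10.9  1.2] yaw -0.7700930877094695 -0.26593532146872284 board yaw -188.7631738524948 -188.73342410743624 -8.733424107436207 c [0.50978268 0.08640416] len [np.float64(71.1), np.float64(47.9), np.float64(70.4), np.float64(48.5)]
0.008 boardline 0.1415 far 0.1417 x far 0.09116239752102509 far mid y 0.0004102673158904275 box ctr [11.   1.2] yaw -0.7700930877094676 -0.2659353214687054 board yaw -188.76317385249482 -188.7334241074362 -8.733424107436207 c [0.50977322 0.08639899] len [np.float64(71.6), np.float64(48.3), np.float64(71.0), np.float64(48.9)]
```

```bash
python3 -c "
from h import *
d=np.load('w2.npy',allow_pickle=True).item()
for n,C in dict(A=[(139,196),(218,196),(223,306),(151,305)],B=[(412,197),(490,199),(485,308),(408,306)],C=[(552,197),(631,195),(626,305),(548,308)]).items():
  P=np.array([w(d,90+u/1.66,v/1.66,.044-.006)[:2] for u,v in C]); print(n,P.mean(0).round(4))
plan(.525,-.2656,.09,90.6)
"
```

```text
A [ 0.5266 -0.4366]
B [ 0.5251 -0.2648]
C [ 0.5229 -0.1741]
t16.57 p [0.5757 0.0778 0.1229] head 81.28 w 0.797 gf 0.0 F [0.1 0.3 0.7] tilt [ 0.0035 -0.0009]
TURN rz -9.32  SHIFT x 5.43 y -34.29 z 3.29 cm J6 16
```

send_rows:
  rows:
    - [0,0,-4.7,0,-1,-1,6.8]
    - [0,0,-4.6,0,-2,-1,6.8]
    - [0,0,0,0.6,-4.5,0,6.8]
    - [0,0,0,0.8,-5,0,6.8]
    - [0,0,0,0.8,-5,0,6.8]
    - [0,0,0,0.8,-5,0,6.8]
    - [0,0,0,0.8,-5,0,6.8]
    - [0,0,0,0.8,-4,1,6.8]
    - [0,0,0,0.4,-2.5,2,6.8]
    - [0,0,0,0,0,2,6.8]
    - [0,0,0,0,0,0,6.8]
    - [0,0,0,0,0,0,6.8]

```text
clock: 18.08
tool_pos: [0.5275, -0.2617, 0.0945]
tool_rot: [[-1.0, -0.011, -0.001], [-0.011, 1.0, 0.0], [0.001, 0.0, -1.0]]
force: [0.3, -1.1, 0.4]
width: 0.795
grasp_force: 0.0
```

```bash
python3 -c "
from h import *
plan(.5265,-.266,.0095,90.6)
"
```

```text
t18.07 p [ 0.5275 -0.2617  0.0945] head 90.62 w 0.795 gf 0.0 F [ 0.3 -1.1  0.4] tilt [0.0007 0.0004]
TURN rz 0.02  SHIFT x 0.11 y -0.43 z 8.50 cm J6 -27
```

send_rows:
  rows:
    - [0,0,0,0.1,-0.4,1,6.8]
    - [0,0,0,0,0,3,6.8]
    - [0,0,0,0,0,3,6.8]
    - [0,0,0,0,0,1.2,6.8]
    - [0,0,0,0,0,0.3,6.8]
    - [0,0,0,0,0,0,6.8]
    - [0,0,0,0,0,0,4]
    - [0,0,0,0,0,0,4]
    - [0,0,0,0,0,0,4]
    - [0,0,0,0,0,0,4]
    - [0,0,0,0,0,0,4]

```text
clock: 19.45
tool_pos: [0.5283, -0.267, 0.0112]
tool_rot: [[-1.0, -0.01, 0.003], [-0.01, 1.0, -0.001], [-0.003, -0.001, -1.0]]
force: [-1.0, -1.4, 5.7]
width: 0.571
grasp_force: 62.6
```

send_rows:
  rows:
    - [0,0,0,0,0,-2,4]
    - [0,0,0,0,0,-4,4]
    - [0,0,0,0,0,-4,4]
    - [0,0,0,0,0,-2,4]
    - [0,0,0,0,0,0,4]

```text
clock: 20.08
tool_pos: [0.5281, -0.2671, 0.1313]
tool_rot: [[-1.0, -0.01, 0.004], [-0.01, 1.0, -0.002], [-0.004, -0.002, -1.0]]
force: [0.4, -0.2, -1.3]
width: 0.568
grasp_force: 62.1
```

```bash
cat >> h.py <<'E'
def heldbox(f):
    """white top face of the held box in the wrist view: fit edges"""
    d=shot('wrist'); im=d['image']; cv2.imwrite('pics/'+f,im[:,:,::-1])
    hsv=cv2.cvtColor(im,cv2.COLOR_RGB2HSV); g=im.min(2).astype(float)
    for c in (305,314,320,328,338):
        col=g[:,c-2:c+3].mean(1); e=np.diff(col)
        s=[(i+.5,int(e[i])) for i in range(185,335) if abs(e[i])>14]
        print(c,s)
    for r in (205,215,225):
        row=g[r-1:r+2].mean(0); e=np.diff(row); print('row',r,[(i+.5,int(e[i])) for i in range(260,380) if abs(e[i])>14])
    return d
E
python3 -c "
from h import *
d=heldbox('w7.png'); d=shot('top'); bdiff(d['image'])
plan(.5186,.087,.09,81.27)"
python3 - <<'E'
import cv2
im=cv2.imread('pics/w5.png');print(im.shape)
E
```

```text
305 [(186.5, 19), (187.5, 32), (188.5, 24), (236.5, -18), (253.5, -28), (254.5, -51), (255.5, 51), (256.5, 26), (283.5, 25), (284.5, 25), (312.5, -15), (323.5, -15), (324.5, -49), (325.5, -52)]
314 [(186.5, 19), (187.5, 31), (188.5, 23), (239.5, -21), (240.5, -30), (253.5, -24), (254.5, -40), (255.5, 37), (256.5, 28), (284.5, 16), (312.5, -16), (325.5, -21), (326.5, -63), (327.5, -29)]
320 [(186.5, 17), (187.5, 30), (188.5, 24), (235.5, -18), (236.5, -24), (250.5, 20), (253.5, -34), (254.5, -76), (255.5, 41), (256.5, 26), (280.5, 21), (281.5, 22), (312.5, -16), (326.5, -29), (327.5, -75)]
328 [(186.5, 16), (187.5, 31), (188.5, 26), (189.5, 14), (228.5, -17), (229.5, -25), (253.5, -23), (254.5, -52), (255.5, 41), (256.5, 33), (290.5, 26), (291.5, 24), (312.5, -18), (313.5, -14), (325.5, -29), (326.5, -65), (327.5, -23)]
338 [(187.5, 31), (188.5, 28), (189.5, 16), (228.5, -20), (229.5, -33), (253.5, -19), (254.5, -43), (255.5, 28), (256.5, 33), (290.5, 20), (291.5, 25), (312.5, -18), (313.5, -16), (323.5, -24), (324.5, -63), (325.5, -28)]
row 205 [(272.5, 46), (273.5, 15), (274.5, -47), (275.5, 42), (368.5, -18), (369.5, -42), (370.5, -20)]
row 215 [(272.5, 28), (273.5, 30), (274.5, -43), (275.5, 20), (276.5, 24), (368.5, -25), (369.5, -42)]
row 225 [(273.5, 43), (274.5, -39), (276.5, 49), (367.5, -20), (368.5, -37)]
board match 0.585 shift px -1 0
t20.18 p [ 0.5263 -0.2662  0.1285] head 90.57 w 0.572 gf 62.1 F [ 0.  -0.7 -1.2] tilt [0.0013 0.0006]
TURN rz 9.30  SHIFT x 6.12 y 34.79 z 3.85 cm J6 -27
(598, 797, 3)
```

```bash
cat >> h.py <<'E'
def offx(d,vs,h):
    o=manip.get_obs();R=o['tool_rot'];p=o['tool_pos']
    q=[((w(d,320,v,p[2]+h)-p)@R)[0]*1000 for v in vs]; print("h",h,"front,mid,back x:",np.round(q,1),"centre",round((q[0]+q[2])/2,1),"len",round(q[0]-q[2],1))
E
python3 -c "
from h import *
d=shot('wrist')
offx(d,(195.8,265,321),.029)
for h in (.0267,.025): offx(d,(187.5,255,312.5),h)
plan(.5186,.087,.09,81.27)"
```

```text
h 0.029 front,mid,back x: [ 32.3  -5.6 -40.5] centre -4.1 len 72.9
h 0.0267 front,mid,back x: [ 36.1  -0.9 -36.7] centre -0.3 len 72.7
h 0.025 front,mid,back x: [ 35.7  -1.8 -38. ] centre -1.1 len 73.6
t20.23 p [ 0.5259 -0.2659  0.1278] head 90.57 w 0.566 gf 62.1 F [-0.5  0.3 -1.3] tilt [0.0025 0.0012]
TURN rz 9.30  SHIFT x 6.07 y 34.77 z 3.78 cm J6 -27
```

```bash
python3 -c "
from h import *
plan(.5019,.0896,.06,81.27)"
```

```text
t20.23 p [ 0.5259 -0.2659  0.1278] head 90.57 w 0.566 gf 62.1 F [-0.5  0.3 -1.3] tilt [0.0025 0.0012]
TURN rz 9.30  SHIFT x 7.76 y 34.78 z 6.78 cm J6 -27
```

send_rows:
  rows:
    - [0,0,4.7,0,0,0,4]
    - [0,0,4.6,0,0,0,4]
    - [0,0,0,0.5,2.5,0,4]
    - [0,0,0,1,5,0,4]
    - [0,0,0,1,5,0,4]
    - [0,0,0,1,5,0,4]
    - [0,0,0,1,5,0,4]
    - [0,0,0,1,5,0,4]
    - [0,0,0,1.5,5,0,4]
    - [0,0,0,0.7,2.3,1,4]
    - [0,0,0,0,0,3,4]
    - [0,0,0,0,0,2,4]
    - [0,0,0,0,0,0.8,4]
    - [0,0,0,0,0,0,4]
    - [0,0,0,0,0,0,4]

```text
clock: 22.1
tool_pos: [0.5042, 0.0892, 0.062]
tool_rot: [[-0.988, 0.152, 0.001], [0.152, 0.988, 0.0], [-0.001, 0.0, -1.0]]
force: [0.8, 0.0, 0.4]
width: 0.57
grasp_force: 62.2
```

```bash
python3 -c "
from h import *
d=shot('wrist','w8.png',(90,0,570,360),1.66);np.save('w8.npy',d,allow_pickle=True)
plan(.5019,.0896,.0292,81.27)"
```

```text
t22.15 p [0.5043 0.0892 0.0622] head 81.25 w 0.571 gf 62.2 F [-0.1 -0.4 -1.3] tilt [-0.0015  0.0005]
TURN rz -0.02  SHIFT x 0.25 y 0.00 z 3.30 cm J6 19
```

View pics/w8.png

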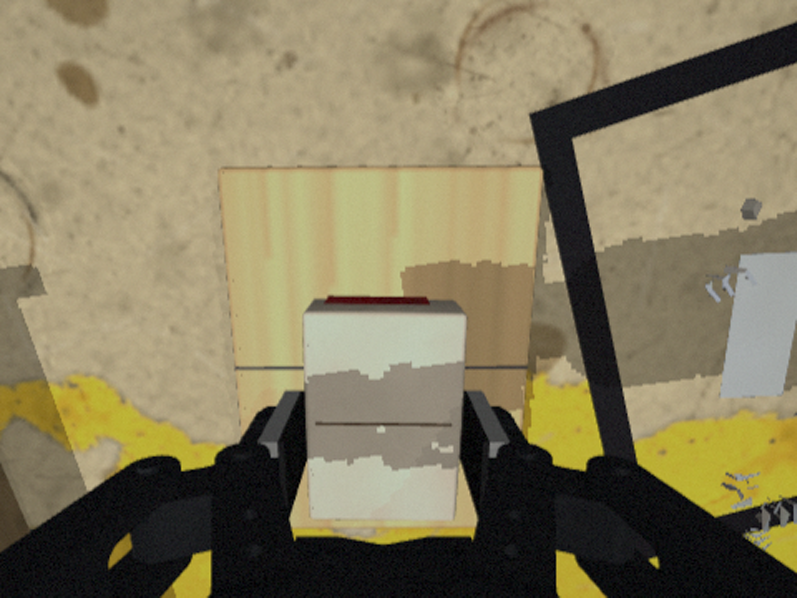

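The held box sits over the board and lines up with it, with the pencil line at (235–530, 368) and the box centre column at 384.

send_rows:
  rows:
    - [0,0,0,0.25,0,1,4]
    - [0,0,0,0,0,1.2,4]
    - [0,0,0,0,0,0.6,4]
    - [0,0,0,0,0,0.2,4]
    - [0,0,0,0,0,0.1,4]
    - [0,0,0,0,0,0.1,4]
    - [0,0,0,0,0,0,4]
    - [0,0,0,0,0,0,4]

```text
clock: 23.15
tool_pos: [0.5013, 0.0896, 0.0296]
tool_rot: [[-0.988, 0.152, 0.0], [0.152, 0.988, 0.0], [-0.0, 0.0, -1.0]]
force: [-0.3, -0.0, -1.6]
width: 0.573
grasp_force: 62.2
```

```bash
python3 -c "
from h import *
plan(.5019,.0896,.0292,81.27)"
```

```text
t23.15 p [0.5013 0.0896 0.0296] head 81.27 w 0.573 gf 62.2 F [-0.3 -0.  -1.6] tilt [-0.0004  0.0001]
TURN rz 0.00  SHIFT x -0.06 y 0.01 z 0.04 cm J6 19
```

send_rows:
  rows:
    - [0,0,0,-0.05,0,0.1,4]
    - [0,0,0,0,0,0,4]
    - [0,0,0,0,0,0,4]

```text
clock: 23.52
tool_pos: [0.5015, 0.0896, 0.0291]
tool_rot: [[-0.988, 0.152, 0.0], [0.152, 0.988, 0.0], [-0.0, 0.0, -1.0]]
force: [-3.4, -0.7, 4.3]
width: 0.565
grasp_force: 62.8
```

send_rows:
  rows:
    - [0,0,0,0,0,0.05,4]
    - [0,0,0,0,0,0,4]

```text
clock: 23.78
tool_pos: [0.5015, 0.0896, 0.0291]
tool_rot: [[-0.988, 0.152, 0.0], [0.152, 0.988, 0.0], [-0.0, 0.0, -1.0]]
force: [-3.9, 0.2, 9.6]
width: 0.569
grasp_force: 63.3
```

send_rows:
  rows:
    - [0,0,0,0,0,-0.1,4]
    - [0,0,0,0,0,0,6.8]
    - [0,0,0,0,0,0,6.8]
    - [0,0,0,0,0,0,6.8]
    - [0,0,0,0,0,-2,6.8]
    - [0,0,0,0,0,-4,6.8]
    - [0,0,0,-3.5,0,-4,6.8]
    - [0,0,0,-4,0,0,6.8]
    - [0,0,0,0,0,0,6.8]
    - [0,0,0,0,0,0,6.8]

```text
clock: 25.02
tool_pos: [0.5746, 0.078, 0.1279]
tool_rot: [[-0.988, 0.152, -0.003], [0.152, 0.988, -0.0], [0.002, -0.001, -1.0]]
force: [-0.2, -0.9, 0.1]
width: 0.799
grasp_force: 0.0
```

```bash
python3 -c "
from h import *
d=shot('wrist'); np.save('w9.npy',d,allow_pickle=True); cv2.imwrite('pics/w9.png',d['image'][:,:,::-1])
for z,P in (('b1',(.5208,.0859,.034)),('b2',(.5008,.089,.056))): print(z,pix(d,P))
g=cv2.cvtColor(d['image'],cv2.COLOR_RGB2GRAY).astype(float); m=d['image'].min(2).astype(float)
for c in (300,310,320,330):
  col=m[:,c-2:c+3].mean(1); e=np.diff(col); print(c,[(i+.5,int(e[i])) for i in range(40,260) if abs(e[i])>14])
for r in (110,130,150,165,175,185):
  row=m[r-1:r+2].mean(0); e=np.diff(row); print('row',r,[(i+.5,int(e[i])) for i in range(200,440) if abs(e[i])>14])
plan(.528,-.438,.1,89)"
```

```text
b1 [321.3969954  139.59120783]
b2 [321.4663321  115.13270444]
300 [(62.5, -30), (63.5, 30), (64.5, 47), (111.5, -46), (112.5, 14), (113.5, 44), (156.5, -19), (158.5, 14), (176.5, -18), (177.5, -21), (215.5, -27), (216.5, -36), (220.5, 14), (221.5, 21), (226.5, -18), (227.5, -20), (228.5, -15)]
310 [(62.5, -39), (63.5, 24), (64.5, 55), (111.5, -38), (113.5, 50), (156.5, -22), (158.5, 20), (177.5, -22), (215.5, -15), (217.5, 16), (227.5, -17), (228.5, -20), (229.5, -19)]
320 [(62.5, -31), (64.5, 53), (65.5, 16), (111.5, -34), (112.5, -31), (113.5, 48), (114.5, 18), (156.5, -24), (158.5, 24), (177.5, -26), (178.5, -19), (215.5, -16), (219.5, -15), (227.5, -14)]
330 [(62.5, -27), (63.5, -28), (64.5, 62), (65.5, 34), (111.5, -33), (112.5, -44), (113.5, 51), (114.5, 25), (156.5, -19), (158.5, 18), (177.5, -24), (178.5, -23), (215.5, -23), (216.5, -16)]
row 110 [(245.5, -14), (290.5, 41), (291.5, 20), (350.5, -19), (351.5, -55), (372.5, 17), (373.5, 18), (392.5, -18), (393.5, -34), (398.5, 31), (417.5, -69), (418.5, -26), (434.5, 76), (435.5, 37)]
row 130 [(246.5, -17), (290.5, 35), (291.5, 22), (349.5, -20), (350.5, -55), (351.5, -14), (372.5, 31), (391.5, -17), (392.5, -42), (397.5, 22), (421.5, -43), (422.5, -50), (423.5, -16), (438.5, 58), (439.5, 50)]
row 150 [(247.5, -20), (291.5, 47), (348.5, -17), (349.5, -64), (358.5, 15), (360.5, -17), (369.5, 30), (391.5, -53), (426.5, -16)]
row 165 [(248.5, -18), (293.5, -15), (294.5, 61), (346.5, -49), (347.5, -27), (357.5, 31), (390.5, -53)]
row 175 [(249.5, -22), (294.5, 42), (345.5, -15), (346.5, -48), (361.5, -14), (389.5, -26), (390.5, -17)]
row 185 [(250.5, 41), (251.5, 19), (357.5, -33), (389.5, -37), (417.5, 14)]
t25.07 p [0.5743 0.0781 0.128 ] head 81.28 w 0.797 gf 0.0 F [-0.2  0.1  0.1] tilt [ 0.0025 -0.0006]
TURN rz -7.72  SHIFT x 3.73 y -51.69 z 2.80 cm J6 16
```

```bash
python3 -c "
from h import *
d=np.load('w9.npy',allow_pickle=True).item()
xa=np.array([.9884,-.152])
f=lambda v,z:(w(d,320,v,z-.006)[:2]@xa)*1000
F=f(216,.018); print('far edge',F,'b2 front/mid/back rel board centre',[round(f(v,.062)-F+90,1) for v in (64,112.5,157.5)],'b1 back',f(177.7,.04)-F+90)
"
```

```text
far edge 581.0715500348348 b2 front/mid/back rel board centre [np.float64(-47.3), np.float64(-11.6), np.float64(24.3)] b1 back 45.35703558100852
```

send_rows:
  rows:
    - [0,0,-3.9,0,-1,0,6.8]
    - [0,0,-3.8,0,-2,0,6.8]
    - [0,0,0,0.4,-4.7,0,6.8]
    - [0,0,0,0.4,-5,0,6.8]
    - [0,0,0,0.4,-5,0,6.8]
    - [0,0,0,0.4,-5,0,6.8]
    - [0,0,0,0.4,-5,0,6.8]
    - [0,0,0,0.4,-5,0,6.8]
    - [0,0,0,0.3,-5,0,6.8]
    - [0,0,0,0.3,-5,0,6.8]
    - [0,0,0,0.3,-5,1,6.8]
    - [0,0,0,0.2,-4,2,6.8]
    - [0,0,0,0,0,0.3,6.8]
    - [0,0,0,0,0,0,6.8]
    - [0,0,0,0,0,0,6.8]

```text
clock: 26.95
tool_pos: [0.5294, -0.4366, 0.0969]
tool_rot: [[-1.0, 0.016, 0.001], [0.016, 1.0, -0.0], [-0.001, -0.0, -1.0]]
force: [-0.3, -0.5, -0.8]
width: 0.797
grasp_force: 0.0
```

```bash
python3 -c "
from h import *
plan(.528,-.438,.0105,89)
d=heldbox('w10.png')
print([pix(d,(.528+s*.036,-.438+t*.025,.044-.006)).round(1) for s in (-1,1) for t in (-1,1)])"
```

```text
t26.95 p [ 0.5294 -0.4366  0.0969] head 89.08 w 0.797 gf 0.0 F [-0.3 -0.5 -0.8] tilt [-0.0007 -0.0002]
TURN rz 0.08  SHIFT x 0.14 y -0.15 z 8.64 cm J6 -39
305 [(196.5, -16), (205.5, -26), (206.5, -39), (207.5, 33), (208.5, 33), (245.5, -23), (246.5, -31), (263.5, -21), (280.5, -20), (287.5, 32), (288.5, 33), (323.5, -15), (324.5, -46), (325.5, -57)]
314 [(205.5, -26), (206.5, -37), (207.5, 31), (208.5, 31), (245.5, -20), (246.5, -31), (262.5, -18), (280.5, -16), (287.5, 47), (288.5, 33), (325.5, -24), (326.5, -63), (327.5, -26)]
320 [(205.5, -26), (206.5, -39), (207.5, 34), (208.5, 32), (245.5, -21), (246.5, -29), (261.5, -14), (262.5, -21), (279.5, -15), (280.5, -16), (287.5, 45), (288.5, 29), (326.5, -27), (327.5, -69), (328.5, -16)]
328 [(203.5, -17), (205.5, -19), (206.5, -31), (207.5, 26), (208.5, 24), (218.5, 14), (219.5, 17), (245.5, -25), (246.5, -31), (261.5, -22), (286.5, 17), (287.5, 38), (288.5, 23), (325.5, -26), (326.5, -63), (327.5, -19)]
338 [(195.5, -21), (196.5, -32), (205.5, -18), (206.5, -31), (207.5, 26), (208.5, 22), (227.5, 15), (228.5, 15), (245.5, -24), (246.5, -36), (261.5, -21), (286.5, 27), (287.5, 34), (288.5, 15), (323.5, -23), (324.5, -62), (325.5, -23)]
row 205 [(269.5, 33), (293.5, 43), (294.5, -20), (296.5, -15), (297.5, 19), (299.5, 16), (326.5, -41), (352.5, -18)]
row 215 [(269.5, 25), (293.5, 21), (294.5, 40), (295.5, -42), (296.5, 44), (326.5, -43), (352.5, -33)]
row 225 [(270.5, 31), (294.5, 47), (295.5, -38), (296.5, 42), (332.5, -29), (352.5, -31), (362.5, 32)]
[array([287.8, 164. ]), array([350.8, 162.9]), array([291.8, 247.5]), array([349.8, 246.6])]
```

send_rows:
  rows:
    - [0,0,0,0.1,0,1,6.8]
    - [0,0,0,0,0,3,6.8]
    - [0,0,0,0,0,3,6.8]
    - [0,0,0,0,0,1.4,6.8]
    - [0,0,0,0,0,0.2,6.8]
    - [0,0,0,0,0,0,6.8]
    - [0,0,0,0,0,0,4]
    - [0,0,0,0,0,0,4]
    - [0,0,0,0,0,0,4]
    - [0,0,0,0,0,0,4]
    - [0,0,0,0,0,0,4]

```text
clock: 28.38
tool_pos: [0.529, -0.4388, 0.012]
tool_rot: [[-1.0, 0.018, 0.003], [0.018, 1.0, -0.002], [-0.003, -0.002, -1.0]]
force: [0.4, 0.1, 6.5]
width: 0.566
grasp_force: 62.5
```

send_rows:
  rows:
    - [0,0,0,0,0,-2,4]
    - [0,0,0,0,0,-4,4]
    - [0,0,0,0,0,-4,4]
    - [0,0,0,0,0,-2,4]
    - [0,0,0,0,0,0,4]

```text
clock: 29.0
tool_pos: [0.5288, -0.4389, 0.1321]
tool_rot: [[-1.0, 0.018, 0.003], [0.018, 1.0, -0.003], [-0.003, -0.003, -1.0]]
force: [0.4, -0.3, -1.7]
width: 0.566
grasp_force: 62.2
```

```bash
python3 -c "
from h import *
d=heldbox('w11.png'); d=shot('top'); bdiff(d['image'])
plan(.5186,.087,.12,81.27)"
```

```text
305 [(187.5, 30), (188.5, 27), (189.5, 15), (234.5, -22), (235.5, -32), (253.5, -29), (254.5, -37), (255.5, 42), (256.5, 23), (282.5, 25), (283.5, 25), (312.5, -19), (323.5, -16), (324.5, -47), (325.5, -55)]
314 [(187.5, 27), (188.5, 27), (189.5, 16), (234.5, -16), (235.5, -23), (253.5, -28), (254.5, -38), (255.5, 44), (256.5, 23), (279.5, 26), (280.5, 27), (311.5, -16), (312.5, -20), (325.5, -24), (326.5, -60), (327.5, -30)]
320 [(187.5, 27), (188.5, 26), (189.5, 16), (234.5, -18), (235.5, -27), (245.5, 23), (249.5, -15), (253.5, -30), (254.5, -40), (255.5, 45), (256.5, 21), (265.5, 24), (266.5, 23), (269.5, -19), (270.5, -26), (279.5, 27), (280.5, 26), (311.5, -15), (312.5, -20), (326.5, -29), (327.5, -69), (328.5, -18)]
328 [(187.5, 29), (188.5, 25), (189.5, 16), (227.5, -24), (253.5, -27), (254.5, -40), (255.5, 47), (256.5, 21), (285.5, 28), (286.5, 25), (311.5, -15), (312.5, -22), (325.5, -27), (326.5, -64), (327.5, -22)]
338 [(187.5, 28), (188.5, 30), (189.5, 15), (226.5, -22), (227.5, -33), (253.5, -28), (254.5, -41), (255.5, 45), (256.5, 24), (285.5, 24), (286.5, 25), (311.5, -18), (312.5, -27), (323.5, -23), (324.5, -62), (325.5, -23)]
row 205 [(260.5, -15), (261.5, -48), (266.5, 26), (272.5, 73), (273.5, 15), (274.5, -30), (275.5, 29), (367.5, -17), (368.5, -43), (369.5, -28)]
row 215 [(261.5, -18), (262.5, -47), (267.5, 21), (272.5, 66), (273.5, 17), (274.5, -45), (275.5, 45), (367.5, -22), (368.5, -52)]
row 225 [(262.5, -23), (263.5, -41), (267.5, 14), (268.5, 25), (272.5, 38), (273.5, 40), (274.5, -39), (276.5, 49), (367.5, -30), (368.5, -27)]
board match 0.711 shift px -1 0
t29.10 p [ 0.5273 -0.4376  0.1287] head 88.97 w 0.566 gf 62.2 F [-0.2  0.3 -1.5] tilt [0.0013 0.0009]
TURN rz 7.70  SHIFT x 8.82 y 51.72 z 0.87 cm J6 -39
```

```bash
python3 -c "
from h import *
plan(.5219,.0865,.08,81.27)"
```

```text
t29.10 p [ 0.5273 -0.4376  0.1287] head 88.97 w 0.566 gf 62.2 F [-0.2  0.3 -1.5] tilt [0.0013 0.0009]
TURN rz 7.70  SHIFT x 8.49 y 51.72 z 4.87 cm J6 -39
```

send_rows:
  rows:
    - [0,0,3.9,0,0,0,4]
    - [0,0,3.8,0,0,0,4]
    - [0,0,0,0.5,2.5,0,4]
    - [0,0,0,0.8,5,0,4]
    - [0,0,0,0.8,5,0,4]
    - [0,0,0,0.8,5,0,4]
    - [0,0,0,0.8,5,0,4]
    - [0,0,0,0.8,5,0,4]
    - [0,0,0,0.8,5,0,4]
    - [0,0,0,0.8,5,0,4]
    - [0,0,0,0.8,5,0,4]
    - [0,0,0,0.8,5,0,4]
    - [0,0,0,0.6,3,0,4]
    - [0,0,0,0.2,1.2,1,4]
    - [0,0,0,0,0,2,4]
    - [0,0,0,0,0,1.5,4]
    - [0,0,0,0,0,0,4]
    - [0,0,0,0,0,0,4]

```text
clock: 31.35
tool_pos: [0.5224, 0.0854, 0.0849]
tool_rot: [[-0.988, 0.153, -0.0], [0.153, 0.988, -0.0], [0.0, -0.0, -1.0]]
force: [0.0, 0.3, -0.7]
width: 0.572
grasp_force: 62.2
```

```bash
python3 -c "
from h import *
d=shot('wrist'); m=d['image'].min(2).astype(float)
for c in (235,240,245,390,395):
  e=np.diff(m[:,c-2:c+3].mean(1)); print(c,[(i+.5,int(e[i])) for i in range(60,260) if abs(e[i])>18])
for r in (130,150,210):
  e=np.diff(m[r-1:r+2].mean(0)); print('row',r,[(i+.5,int(e[i])) for i in range(210,440) if abs(e[i])>14])
e=np.diff(m[:,318:323].mean(1)); print([(i+.5,int(e[i])) for i in range(60,340) if abs(e[i])>14])
print('exp line px',pix(d,(.5098-.06*.152,.0864-.06*.988,.012)),pix(d,(.5098+.06*.152,.0864+.06*.988,.012)))
plan(.5219,.0865,.0525,81.27)"
```

```text
235 [(76.5, -18)]
240 [(76.5, -19), (77.5, -20)]
245 [(190.5, -21), (192.5, 23), (247.5, -33)]
390 [(190.5, -23), (191.5, 23), (235.5, 19), (243.5, -22), (244.5, -65), (245.5, -19)]
395 [(75.5, -18), (152.5, -22), (190.5, -23), (191.5, 24), (234.5, 20), (246.5, -31), (247.5, -31), (248.5, -22)]
row 130 [(233.5, -15), (348.5, -28), (363.5, -24), (364.5, 21), (404.5, -16), (410.5, 32), (419.5, -14), (420.5, -72), (421.5, -26), (439.5, 30)]
row 150 [(234.5, -17), (285.5, -19), (286.5, 44), (287.5, 25), (357.5, -21), (358.5, -55), (380.5, 21), (403.5, -15), (404.5, -19), (409.5, 20), (411.5, 14), (422.5, 21), (424.5, -63), (425.5, -41)]
row 210 [(239.5, -17), (272.5, 36), (367.5, -18), (368.5, -48), (400.5, -41), (438.5, -18)]
[(76.5, -15), (132.5, -16), (133.5, -27), (137.5, 40), (138.5, 38), (166.5, -20), (167.5, -31), (177.5, -23), (178.5, -64), (179.5, -16), (182.5, 33), (183.5, 24), (187.5, 30), (188.5, 26), (189.5, 15), (228.5, -18), (253.5, -27), (254.5, -39), (255.5, 43), (256.5, 44), (257.5, 19), (260.5, -17), (261.5, -19), (276.5, 15), (311.5, -37), (312.5, -78), (327.5, -26)]
exp line px [251.47629452 189.83023113] [390.03628945 189.68919397]
t31.40 p [0.5228 0.0856 0.0854] head 81.22 w 0.567 gf 62.2 F [ 0.4 -0.1 -0.9] tilt [-0.0009  0.0002]
TURN rz -0.05  SHIFT x 0.10 y 0.08 z 3.29 cm J6 18
```

send_rows:
  rows:
    - [0,0,0,0.1,0.1,1,4]
    - [0,0,0,0,0,1.2,4]
    - [0,0,0,0,0,0.6,4]
    - [0,0,0,0,0,0.2,4]
    - [0,0,0,0,0,0.1,4]
    - [0,0,0,0,0,0.1,4]
    - [0,0,0,0,0,0,4]
    - [0,0,0,0,0,0,4]

```text
clock: 32.4
tool_pos: [0.5216, 0.0872, 0.0531]
tool_rot: [[-0.988, 0.152, 0.0], [0.152, 0.988, 0.0], [-0.0, 0.0, -1.0]]
force: [0.4, -0.9, -0.6]
width: 0.568
grasp_force: 62.2
```

```bash
python3 -c "
from h import *
plan(.5219,.0865,.0525,81.27)"
```

```text
t32.40 p [0.5216 0.0872 0.0531] head 81.27 w 0.568 gf 62.2 F [ 0.4 -0.9 -0.6] tilt [-0.0004  0.0001]
TURN rz 0.00  SHIFT x -0.04 y -0.06 z 0.06 cm J6 18
```

send_rows:
  rows:
    - [0,0,0,0,-0.05,0.1,4]
    - [0,0,0,0,0,0,4]
    - [0,0,0,0,0,0,4]

```text
clock: 32.78
tool_pos: [0.5215, 0.0866, 0.052]
tool_rot: [[-0.988, 0.152, 0.0], [0.152, 0.988, 0.0], [-0.0, 0.0, -1.0]]
force: [-0.5, -0.2, -0.2]
width: 0.566
grasp_force: 62.2
```

send_rows:
  rows:
    - [0,0,0,0,0,0.05,4]
    - [0,0,0,0,0,0,4]

```text
clock: 33.02
tool_pos: [0.5215, 0.0866, 0.052]
tool_rot: [[-0.988, 0.152, 0.001], [0.152, 0.988, 0.0], [-0.001, 0.0, -1.0]]
force: [-1.1, -0.4, 5.0]
width: 0.567
grasp_force: 62.8
```

Contact made. Release and lift, and view the pile.

send_rows:
  rows:
    - [0,0,0,0,0,-0.05,4]
    - [0,0,0,0,0,0,6.8]
    - [0,0,0,0,0,0,6.8]
    - [0,0,0,0,0,0,6.8]
    - [0,0,0,0,0,-2,6.8]
    - [0,0,0,0,0,-4,6.8]
    - [0,0,0,-3,0,-4,6.8]
    - [0,0,0,-3,0,0,6.8]
    - [0,0,0,0,0,0,6.8]
    - [0,0,0,0,0,0,6.8]

```text
clock: 34.28
tool_pos: [0.5796, 0.0774, 0.151]
tool_rot: [[-0.988, 0.152, -0.002], [0.152, 0.988, -0.0], [0.002, -0.001, -1.0]]
force: [0.3, 0.5, -0.1]
width: 0.797
grasp_force: 0.0
```

```bash
python3 -c "
from h import *
d=shot('wrist','w12.png',(200,30,440,210),3.3);np.save('w12.npy',d,allow_pickle=True)
plan(.402,-.308,.15,90.8)"
```

```text
t34.33 p [0.5793 0.0775 0.1511] head 81.28 w 0.795 gf 0.0 F [-0.3  0.3  0.3] tilt [ 0.0024 -0.0006]
TURN rz -9.52  SHIFT x 18.27 y -38.30 z 0.11 cm J6 16
```

View pics/w12.png

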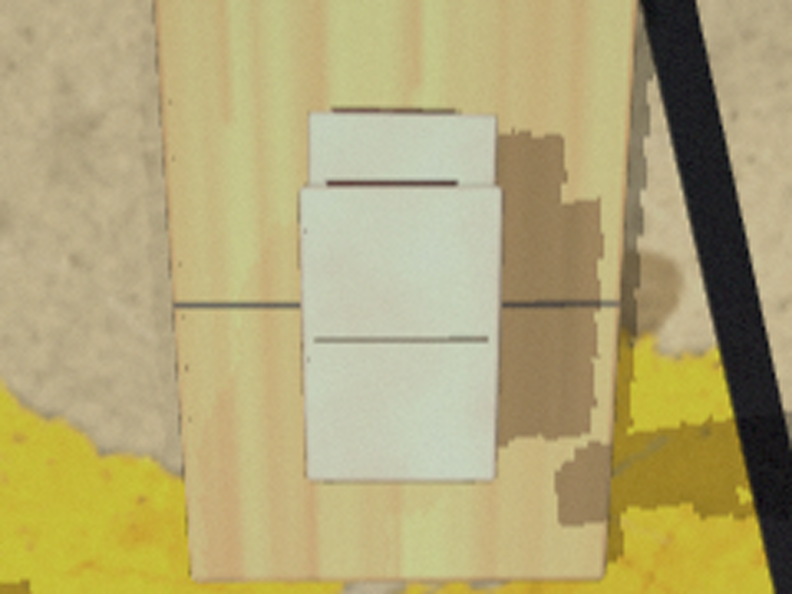

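The pile is neat, with the top box at (301–500, 186–480), the second box's front edge at (309–496, 114) and the pencil line at (175–619, 303).

```bash
python3 -c "
from h import *
d=np.load('w12.npy',allow_pickle=True).item()
X=np.array([.9884,-.152]);Y=np.array([.152,.9884])
f=lambda u,v,z:w(d,200+u/3.3,30+v/3.3,z-.006)[:2]
c=(f(175,304,.018)+f(619,302,.018))/2
for n,u,v,z in (('b3 FL',301,186,.084),('b3 FR',500,188,.084),('b3 BR',495,480,.084),('b3 BL',308,480,.084),('b2 FL',309,113,.062),('b2 FR',496,116,.062),('far L',193,578,.018),('far R',604,578,.018)):
  q=f(u,v,z)-c; print(n,(q@X*1000).round(1),(q@Y*1000).round(1))
print(c)"
```

```text
b3 FL -25.9 -22.7
b3 FR -25.5 24.9
b3 BR 45.1 25.6
b3 BL 45.1 -22.9
b2 FL -46.2 -22.4
b2 FR -45.5 25.6
far L 90.1 -69.5
far R 90.1 70.5
[0.50973502 0.0866232 ]
```

```bash
python3 -c "
from h import *
plan(.35,-.3085,.022,90.8)"
```

```text
t34.33 p [0.5793 0.0775 0.1511] head 81.28 w 0.795 gf 0.0 F [-0.3  0.3  0.3] tilt [ 0.0024 -0.0006]
TURN rz -9.52  SHIFT x 23.47 y -38.28 z 12.91 cm J6 16
```

send_rows:
  rows:
    - [0,0,-4.8,0,0,0,4]
    - [0,0,-4.7,0,0,0,2]
    - [0,0,0,1.4,-2.4,0,0]
    - [0,0,0,2.4,-4,0,0]
    - [0,0,0,2.4,-4,0,0]
    - [0,0,0,2.4,-4,0,0]
    - [0,0,0,2.4,-4,0,0]
    - [0,0,0,2.4,-4,0,0]
    - [0,0,0,2.4,-4,0,0]
    - [0,0,0,2.4,-4,0,0]
    - [0,0,0,2.4,-4,0,0]
    - [0,0,0,2.4,-3.2,0,0]
    - [0,0,0,0.5,-0.7,2,0]
    - [0,0,0,0,0,4,0]
    - [0,0,0,0,0,4,0]
    - [0,0,0,0,0,2.5,0]
    - [0,0,0,0,0,0,0]

```text
clock: 36.45
tool_pos: [0.3485, -0.3063, 0.0251]
tool_rot: [[-1.0, -0.014, -0.004], [-0.014, 1.0, 0.004], [0.004, 0.004, -1.0]]
force: [0.5, -0.2, -0.5]
width: -0.001
grasp_force: 0.0
```

```bash
python3 -c "
from h import *
plan(.35,-.3085,.022,90.8)
d=shot('wrist'); m=d['image']; cv2.imwrite('pics/w13.png',m[:,:,::-1])"
```

```text
t36.45 p [ 0.3485 -0.3063  0.0251] head 90.79 w -0.001 gf 0.0 F [ 0.5 -0.2 -0.5] tilt [0.0044 0.004 ]
TURN rz -0.01  SHIFT x -0.15 y -0.22 z 0.31 cm J6 -42
```

send_rows:
  rows:
    - [0,0,0,-1,-0.2,0.2,0]
    - [0,0,0,-1.2,0,0,0]
    - [0,0,0,-1,0,0,0]
    - [0,0,0,-1,0,0,0]
    - [0,0,0,-1,0,0,0]
    - [0,0,0,-1,0,0,0]
    - [0,0,0,-1,0,0,0]
    - [0,0,0,-1,0,0,0]
    - [0,0,0,-1,0,0,0]
    - [0,0,0,-1,0,0,0]
    - [0,0,0,-1,0,0,0]
    - [0,0,0,-1,0,0,0]
    - [0,0,0,-1,0,0,0]
    - [0,0,0,-1,0,0,0]
    - [0,0,0,-1,0,0,0]
    - [0,0,0,-0.5,0,0,0]
    - [0,0,0,0,0,0,0]

```text
clock: 38.62
tool_pos: [0.5083, -0.3083, 0.0246]
tool_rot: [[-1.0, -0.014, 0.0], [-0.014, 1.0, 0.0], [-0.0, 0.0, -1.0]]
force: [0.4, -0.3, 0.6]
width: 0.0
grasp_force: 0.0
```

send_rows:
  rows:
    - [0,0,0,-0.3,0,0,0]
    - [0,0,0,-0.3,0,0,0]
    - [0,0,0,0,0,0,0]

```text
clock: 39.0
tool_pos: [0.5139, -0.3084, 0.0248]
tool_rot: [[-1.0, -0.013, 0.0], [-0.013, 1.0, 0.0], [-0.0, 0.0, -1.0]]
force: [-0.8, 1.0, -1.5]
width: -0.0
grasp_force: 0.1
```

send_rows:
  rows:
    - [0,0,0,-0.3,0,0,0]
    - [0,0,0,-0.3,0,0,0]
    - [0,0,0,0,0,0,0]

```text
clock: 39.38
tool_pos: [0.5164, -0.3083, 0.0247]
tool_rot: [[-1.0, -0.012, -0.007], [-0.012, 1.0, 0.0], [0.007, 0.0, -1.0]]
force: [-9.0, -0.2, 5.6]
width: -0.001
grasp_force: 5.0
```

send_rows:
  rows:
    - [0,0,0,-0.3,0,0,0]
    - [0,0,0,0,0,0,0]

```text
clock: 39.62
tool_pos: [0.5165, -0.3083, 0.0246]
tool_rot: [[-1.0, -0.011, -0.012], [-0.011, 1.0, 0.0], [0.012, 0.0, -1.0]]
force: [-15.0, -0.0, 8.6]
width: -0.001
grasp_force: 8.8
```

The push stopped against the shut position at x=0.5165, as predicted. Backing off and lifting.

send_rows:
  rows:
    - [0,0,0,0.9,0,0,0]
    - [0,0,0,2,0,0,0]
    - [0,0,0,1,0,-3,0]
    - [0,0,0,0,0,-5,3]
    - [0,0,0,0,0,-5,6]
    - [0,0,0,0,0,-2,6]
    - [0,0,0,0,0,0,6]
    - [0,0,0,0,0,0,6]

```text
clock: 40.62
tool_pos: [0.4835, -0.3084, 0.1737]
tool_rot: [[-1.0, -0.014, -0.001], [-0.014, 1.0, 0.001], [0.001, 0.001, -1.0]]
force: [0.0, 1.1, -0.1]
width: 0.7
grasp_force: 0.0
```

```bash
python3 -c "
from h import *
d=shot('top'); bdiff(d['image']); np.save('t3.npy',d,allow_pickle=True)
im=d['image'][:,:,::-1]
a=im[180:300,130:300]; b=im[140:245,310:505]
a=cv2.resize(a,None,fx=4.4,fy=4.4,interpolation=cv2.INTER_CUBIC); b=cv2.resize(b,(748,0) if 0 else None,fx=2,fy=2)[:70*1]
cv2.imwrite('pics/t3.png',a); 
m=im.min(2).astype(float)
for c in (350,380,440,460):
  e=np.diff(m[:,c-2:c+3].mean(1)); print(c,[(i+.5,int(e[i])) for i in range(195,235) if abs(e[i])>14])
m0=cv2.imread('pics/top0.png').min(2).astype(float)
for c in (350,380,440,460):
  e=np.diff(m0[:,c-2:c+3].mean(1)); print(c,[(i+.5,int(e[i])) for i in range(195,235) if abs(e[i])>14])
plan(.4936,-.0182,.10,171.25)"
```

```text
board match 0.554 shift px -1 0
350 [(212.5, 26), (217.5, -22), (218.5, -34), (219.5, 23), (220.5, 33)]
380 [(211.5, -16), (212.5, 28), (217.5, -36), (218.5, -27)]
440 [(210.5, -20), (212.5, 26), (216.5, -19), (217.5, -48), (224.5, -16)]
460 [(210.5, -24), (212.5, 23)]
350 [(211.5, -24), (212.5, 21), (213.5, 20), (217.5, -14), (218.5, -41), (220.5, 31), (221.5, 27)]
380 [(211.5, -29), (212.5, 25), (213.5, 21), (217.5, -17), (218.5, -45)]
440 [(210.5, -19), (212.5, 25), (217.5, -23), (218.5, -39), (227.5, 16)]
460 [(210.5, -23), (212.5, 24), (217.5, -32), (218.5, -27)]
t40.67 p [ 0.4831 -0.3082  0.1732] head 90.78 w 0.703 gf 0.0 F [-0.8 -0.4  0.2] tilt [0.0021 0.0017]
TURN rz -80.47  SHIFT x -28.83 y 3.38 z 7.32 cm J6 -33
```

View pics/t3.png

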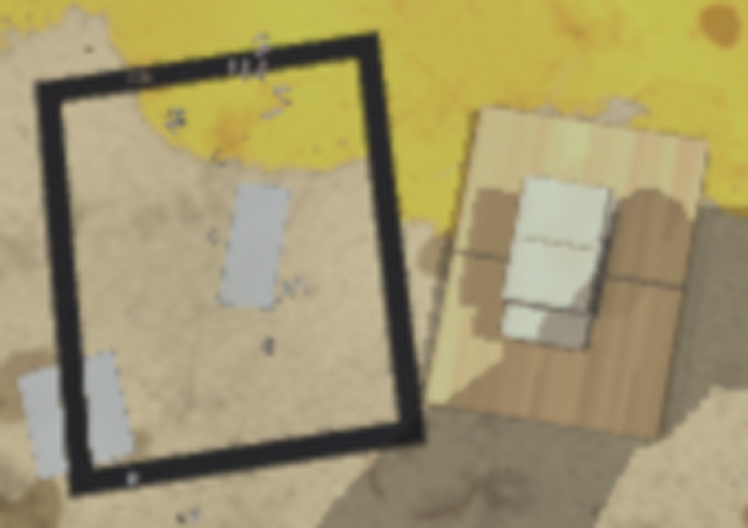

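The board and outline are unchanged. The drawer's front edge lies at the same row, 218, as at the start, so it is shut. Moving to the board's right side.

send_rows:
  rows:
    - [0,0,-5,0,0,0,6]
    - [0,0,-10.5,0,0,0,6]
    - [0,0,-10.5,0,0,0,6]
    - [0,0,-10.5,0,0,0,6]
    - [0,0,-10.5,0,0,0,6]
    - [0,0,-10.5,0,0,0,6]
    - [0,0,-10.5,0,0,0,6]
    - [0,0,-7.5,0,0,0,6]
    - [0,0,-5,0,0,0,6]
    - [0,0,0,-2,0.4,0,6]
    - [0,0,0,-5,0.5,0,6]
    - [0,0,0,-5,0.5,0,6]
    - [0,0,0,-5,0.5,0,6]
    - [0,0,0,-5,0.5,0,6]
    - [0,0,0,-5,0.5,0,6]
    - [0,0,0,-1.8,0.4,2,6]
    - [0,0,0,0,0,4,6]
    - [0,0,0,0,0,3,6]
    - [0,0,0,0,0,0,6]
    - [0,0,0,0,0,0,6]

```text
clock: 43.18
tool_pos: [0.4951, -0.0187, 0.0856]
tool_rot: [[-0.152, -0.988, 0.001], [-0.988, 0.152, 0.0], [-0.0, -0.001, -1.0]]
force: [-0.8, -1.2, 0.3]
width: 0.701
grasp_force: 0.0
```

```bash
python3 -c "
from h import *
plan(.4936,-.0182,-.006,171.25)
d=shot('wrist'); np.save('w14.npy',d,allow_pickle=True); cv2.imwrite('pics/w14.png',d['image'][:,:,::-1])"
```

```text
t43.17 p [ 0.4951 -0.0187  0.0856] head 171.26 w 0.701 gf 0.0 F [-0.8 -1.2  0.3] tilt [-0.0002 -0.0005]
TURN rz 0.01  SHIFT x -0.03 y 0.15 z 9.16 cm J6 -83
```

send_rows:
  rows:
    - [0,0,0,0,0,2,6]
    - [0,0,0,0,0,3,6]
    - [0,0,0,0,0,2,6]
    - [0,0,0,0,0,1,6]
    - [0,0,0,0,0,0.4,6]
    - [0,0,0,0,0,0.3,6]
    - [0,0,0,0,0,0,6]
    - [0,0,0,0,0,0,6]

```text
clock: 44.22
tool_pos: [0.4954, -0.0192, -0.0016]
tool_rot: [[-0.152, -0.988, 0.001], [-0.988, 0.152, -0.0], [-0.0, -0.001, -1.0]]
force: [0.2, 0.4, 0.3]
width: 0.696
grasp_force: 0.0
```

send_rows:
  rows:
    - [0,0,0,0,0.15,0.3,6]
    - [0,0,0,0,0,0.1,6]
    - [0,0,0,-0.5,0,0,6]
    - [0,0,0,-0.5,0,0,6]
    - [0,0,0,-0.5,0,0,6]
    - [0,0,0,-0.3,0,0,6]
    - [0,0,0,0,0,0,6]

```text
clock: 45.1
tool_pos: [0.4962, -0.0008, -0.0061]
tool_rot: [[-0.151, -0.989, 0.0], [-0.989, 0.151, -0.0], [0.0, -0.0, -1.0]]
force: [1.0, 0.5, 0.0]
width: 0.704
grasp_force: 0.0
```

```bash
python3 -c "
from h import *
from scipy.linalg import logm
plan(.4974,.0065,-.006,171.25)
d=shot('wrist'); cv2.imwrite('pics/w15.png',d['image'][:,:,::-1])
def T(x,y,a):
  a=np.radians(a); return np.array([[np.cos(a),-np.sin(a),x],[np.sin(a),np.cos(a),y],[0,0,1]])
B0=T(.5097,.0866,-8.75);B1=T(.5155,.2935,8.9)
off=T(0,-.081,0)  # tool centre in board frame, board-aligned axes
L=np.real(logm(np.linalg.inv(B0@off)@B1@off)); print('turn deg',np.degrees(L[1,0]),'along board x,y mm',L[0,2]*1000,L[1,2]*1000)
"
```

```text
t45.10 p [ 0.4962 -0.0008 -0.0061] head 171.31 w 0.704 gf 0.0 F [1.  0.5 0. ] tilt [ 0.     -0.0001]
TURN rz 0.06  SHIFT x -0.74 y -0.00 z -0.01 cm J6 -81
turn deg 17.64999999999999 along board x,y mm 31.046996515537522 207.71254521577575
```

send_rows:
  rows:
    - [0,0,0,-0.3,0,0,6]
    - [0,0,0,-0.3,0,0,6]
    - [0,0,0,-0.2,0,0,6]
    - [0,0,0,0,0,0,6]

```text
clock: 45.65
tool_pos: [0.4974, 0.0069, -0.0061]
tool_rot: [[-0.151, -0.988, 0.0], [-0.988, 0.151, -0.0], [0.0, -0.0, -1.0]]
force: [0.1, -0.9, 0.2]
width: 0.705
grasp_force: 0.0
```

```bash
python3 -c "
from h import *
plan(.4974,.0065,-.006,171.25)
d=shot('wrist'); cv2.imwrite('pics/w16.png',d['image'][:,:,::-1])
m=d['image'].min(2).astype(float)
for c in (250,300,340,390):
  e=np.diff(m[:,c-2:c+3].mean(1)); print(c,[(i+.5,int(e[i])) for i in range(20,399) if abs(e[i])>18])
t=shot('top'); bdiff(t['image'])"
```

```text
t45.65 p [ 0.4974  0.0069 -0.0061] head 171.29 w 0.705 gf 0.0 F [ 0.1 -0.9  0.2] tilt [ 0. -0.]
TURN rz 0.04  SHIFT x 0.04 y -0.01 z -0.01 cm J6 -80
250 [(236.5, -18)]
300 [(257.5, -29), (323.5, -24), (324.5, -31)]
340 [(257.5, -29), (301.5, -20), (323.5, -21), (324.5, -30)]
390 [(236.5, -19)]
board match 0.645 shift px 0 -1
```

send_rows:
  rows:
    - [0,0,0,-0.2,0,0,6]
    - [0,0,0,-0.2,0,0,6]

```text
clock: 46.0
tool_pos: [0.498, 0.0108, -0.0061]
tool_rot: [[-0.152, -0.988, -0.0], [-0.988, 0.152, 0.0], [-0.0, 0.0, -1.0]]
force: [-0.3, 0.1, 0.1]
width: 0.709
grasp_force: 0.0
```

send_rows:
  rows:
    - [0,0,0,-0.2,0,0,6]
    - [0,0,0,-0.2,0,0,6]

```text
clock: 46.25
tool_pos: [0.4986, 0.0149, -0.0061]
tool_rot: [[-0.152, -0.988, -0.0], [-0.988, 0.152, -0.0], [0.0, 0.0, -1.0]]
force: [0.0, 1.0, -0.5]
width: 0.699
grasp_force: 0.0
```

```bash
python3 -c "
from h import *
plan(.4974,.0065,-.006,171.25)
t=shot('top'); np.save('t4.npy',t,allow_pickle=True)
a=np.load('t3.npy',allow_pickle=True).item()['image'].astype(float).mean(2); b=t['image'].astype(float).mean(2)
for r in (210,220,240,250,260):
  for m in (a,b):
    e=np.diff(m[r-1:r+2].mean(0)); print(r,[(i+.5,int(e[i])) for i in range(222,250) if abs(e[i])>9])
"
```

```text
t46.25 p [ 0.4986  0.0149 -0.0061] head 171.28 w 0.699 gf 0.0 F [ 0.   1.  -0.5] tilt [0. 0.]
TURN rz 0.03  SHIFT x 0.84 y -0.01 z -0.01 cm J6 -80
210 [(235.5, -21), (236.5, -12), (237.5, 35), (238.5, 18)]
210 [(235.5, -21), (236.5, -12), (237.5, 34), (238.5, 18), (245.5, -16), (249.5, -12)]
220 [(233.5, -20), (234.5, -12), (235.5, 29), (236.5, 18), (248.5, 11)]
220 [(233.5, -19), (234.5, -12), (235.5, 29), (236.5, 18), (244.5, -14), (248.5, -19), (249.5, -42)]
240 [(222.5, 33), (224.5, -14), (225.5, -11), (228.5, -19), (229.5, -14), (231.5, 38), (232.5, 26), (234.5, -22), (235.5, -16), (244.5, 29), (245.5, 28), (246.5, 9)]
240 [(222.5, 23), (224.5, -10), (231.5, 18), (232.5, 12), (243.5, 45), (244.5, 20), (247.5, -52), (248.5, -20), (249.5, 55)]
250 [(222.5, 59), (223.5, 44), (224.5, 14), (226.5, -11), (227.5, -22), (228.5, -9), (229.5, 16), (230.5, 20), (237.5, -15), (238.5, -11), (244.5, 32), (245.5, 15)]
250 [(222.5, 41), (223.5, 31), (224.5, 9), (243.5, 23), (245.5, -20), (246.5, -12)]
260 [(222.5, 9), (223.5, 49), (224.5, 47), (226.5, -13), (227.5, 15), (228.5, 24), (243.5, -20), (244.5, -11)]
260 [(223.5, 43), (224.5, 45), (226.5, -9), (227.5, 13), (228.5, 19), (240.5, -23), (241.5, -17)]
```

The board has not moved, so the tips must be above it. Back off and feel for the bench.

send_rows:
  rows:
    - [0,0,0,1,0,0,6]
    - [0,0,0,0.6,0,0,6]
    - [0,0,0,0,0,0.3,6]
    - [0,0,0,0,0,0.3,6]
    - [0,0,0,0,0,0.2,6]
    - [0,0,0,0,0,0,6]

```text
clock: 47.05
tool_pos: [0.4959, -0.001, -0.0144]
tool_rot: [[-0.152, -0.988, -0.001], [-0.988, 0.152, 0.0], [0.0, 0.001, -1.0]]
force: [-0.4, 0.1, -0.6]
width: 0.701
grasp_force: 0.0
```

send_rows:
  rows:
    - [0,0,0,0,0,0.2,6]
    - [0,0,0,0,0,0,6]

```text
clock: 47.3
tool_pos: [0.496, -0.001, -0.0162]
tool_rot: [[-0.152, -0.988, -0.0], [-0.988, 0.152, -0.0], [0.0, 0.0, -1.0]]
force: [0.2, 0.3, -0.1]
width: 0.705
grasp_force: 0.0
```

send_rows:
  rows:
    - [0,0,0,0,0,0.2,6]
    - [0,0,0,0,0,0,6]

```text
clock: 47.55
tool_pos: [0.496, -0.0011, -0.0182]
tool_rot: [[-0.152, -0.988, -0.0], [-0.988, 0.152, -0.0], [0.0, 0.0, -1.0]]
force: [0.3, 0.8, 0.3]
width: 0.703
grasp_force: 0.0
```

send_rows:
  rows:
    - [0,0,0,0,0,0.2,6]
    - [0,0,0,0,0,0,6]

```text
clock: 47.8
tool_pos: [0.496, -0.0011, -0.0203]
tool_rot: [[-0.152, -0.988, -0.0], [-0.988, 0.152, 0.0], [0.0, 0.0, -1.0]]
force: [0.2, 0.9, -0.2]
width: 0.702
grasp_force: 0.0
```

send_rows:
  rows:
    - [0,0,0,0,0,0.15,6]
    - [0,0,0,0,0,0,6]

```text
clock: 48.05
tool_pos: [0.496, -0.0011, -0.0217]
tool_rot: [[-0.152, -0.988, -0.0], [-0.988, 0.152, -0.0], [0.0, 0.0, -1.0]]
force: [0.4, -1.0, 0.1]
width: 0.706
grasp_force: 0.0
```

send_rows:
  rows:
    - [0,0,0,0,0,0.15,6]
    - [0,0,0,0,0,0,6]

```text
clock: 48.3
tool_pos: [0.496, -0.0011, -0.0232]
tool_rot: [[-0.152, -0.988, -0.0], [-0.988, 0.152, 0.0], [0.0, 0.0, -1.0]]
force: [0.1, -0.4, -0.3]
width: 0.703
grasp_force: 0.0
```

send_rows:
  rows:
    - [0,0,0,-0.5,0,0,6]
    - [0,0,0,-0.4,0,0,6]
    - [0,0,0,-0.3,0,0,6]
    - [0,0,0,-0.2,0,0,6]
    - [0,0,0,0,0,0,6]

```text
clock: 48.92
tool_pos: [0.4982, 0.0123, -0.0231]
tool_rot: [[-0.152, -0.988, -0.0], [-0.988, 0.152, -0.001], [0.001, 0.0, -1.0]]
force: [-0.6, -4.2, 0.4]
width: 0.703
grasp_force: 2.3
```

send_rows:
  rows:
    - [0,0,0,-0.2,0,0,6]
    - [0,0,0,-0.2,0,0,6]
    - [0,0,0,0,0,0,6]

```text
clock: 49.3
tool_pos: [0.4989, 0.0164, -0.0231]
tool_rot: [[-0.152, -0.988, -0.0], [-0.988, 0.152, -0.0], [0.0, -0.0, -1.0]]
force: [0.1, -4.0, 1.2]
width: 0.707
grasp_force: 2.2
```

```bash
python3 -c "
from h import *
t=shot('top'); b=t['image'].astype(float).mean(2)
for r in (205,210,215,220,225):
    e=np.diff(b[r-1:r+2].mean(0)); print(r,[(i+.5,int(e[i])) for i in range(222,250) if abs(e[i])>9])
"
```

```text
205 [(232.5, -18), (233.5, -12), (234.5, 16), (235.5, 26), (236.5, 9), (247.5, -14)]
210 [(230.5, -9), (231.5, -16), (233.5, 16), (234.5, 26), (235.5, 9), (246.5, -10)]
215 [(230.5, -18), (231.5, -11), (232.5, 14), (233.5, 26), (234.5, 11), (245.5, -18), (249.5, -22)]
220 [(229.5, -19), (230.5, -10), (231.5, 10), (232.5, 27), (233.5, 11), (244.5, -9), (249.5, -43)]
225 [(228.5, -16), (229.5, -11), (231.5, 20), (232.5, 9), (234.5, -12), (235.5, -10), (244.5, 10), (245.5, 17), (248.5, -36), (249.5, -30)]
```

```bash
cat >> h.py <<'E'
from scipy.linalg import logm
def T(x,y,a):
    a=np.radians(a); return np.array([[np.cos(a),-np.sin(a),x],[np.sin(a),np.cos(a),y],[0,0,1]])
def twist(b0,b1,tcp,n):
    """per-row body motion of the tool (board axes) carrying the board from b0 to b1"""
    B0,B1=T(*b0),T(*b1); off=np.linalg.inv(B0)@T(*tcp,b0[2])
    L=np.real(logm(np.linalg.inv(B0@off)@B1@off)); print('rows',n,'rz %.3f  tool x %.4f y %.4f cm'%(-np.degrees(L[1,0])/n,-L[1,2]*100/n,-L[0,2]*100/n))
E
python3 -c "
from h import *
twist((.5112,.0965,-8.75),(.5155,.2935,8.9),(.4989,.0164),40)"
```

```text
rows 40 rz -0.441  tool x -0.4945 y -0.0739 cm
```

send_rows:
  rows:
    - [0,0,-0.22,-0.25,-0.037,0,6]
    - [0,0,-0.44,-0.49,-0.074,0,6]
    - [0,0,-0.44,-0.49,-0.074,0,6]
    - [0,0,-0.44,-0.49,-0.074,0,6]
    - [0,0,-0.44,-0.5,-0.074,0,6]
    - [0,0,-0.44,-0.5,-0.074,0,6]
    - [0,0,-0.44,-0.5,-0.074,0,6]
    - [0,0,-0.44,-0.49,-0.074,0,6]
    - [0,0,-0.44,-0.49,-0.074,0,6]
    - [0,0,-0.44,-0.49,-0.074,0,6]
    - [0,0,-0.22,-0.25,-0.037,0,6]
    - [0,0,0,0,0,0,6]

```text
clock: 50.85
tool_pos: [0.5121, 0.065, -0.0231]
tool_rot: [[-0.075, -0.997, 0.0], [-0.997, 0.075, 0.0], [-0.0, -0.0, -1.0]]
force: [-1.0, -3.8, 0.4]
width: 0.702
grasp_force: 1.9
```

```bash
python3 -c "
from h import *
plan(0.5,0.1,-.023,176)
t=shot('top'); np.save('t5.npy',t,allow_pickle=True); cv2.imwrite('pics/t5.png',t['image'][:,:,::-1]); b=t['image'].astype(float).mean(2)
for r in (205,210,215,220,225):
    e=np.diff(b[r-1:r+2].mean(0)); print(r,[(i+.5,int(e[i])) for i in range(200,245) if abs(e[i])>9])
"
```

```text
t50.85 p [ 0.5121  0.065  -0.0231] head 175.68 w 0.702 gf 1.9 F [-1.  -3.8  0.4] tilt [-0.0003 -0.0001]
TURN rz -0.32  SHIFT x -3.41 y 1.45 z -0.01 cm J6 -78
205 [(210.5, -15), (211.5, -44), (212.5, -21), (213.5, 68), (214.5, 26), (220.5, -43), (222.5, 40), (223.5, 15), (226.5, -32), (227.5, -12), (228.5, 33), (229.5, 15)]
210 [(210.5, -20), (211.5, -27), (212.5, 19), (213.5, 35), (214.5, 10), (215.5, -10), (219.5, -21), (220.5, -40), (221.5, 38), (222.5, 23), (225.5, -20), (226.5, -24), (227.5, 15), (228.5, 34), (229.5, 13)]
215 [(209.5, -9), (210.5, -15), (212.5, 31), (213.5, 15), (215.5, -9), (219.5, -41), (220.5, -18), (221.5, 44), (222.5, 18), (225.5, -31), (226.5, -20), (227.5, 14), (228.5, 42), (229.5, 15)]
220 [(209.5, -15), (210.5, -13), (211.5, 9), (215.5, 18), (216.5, 9), (218.5, -12), (219.5, -44), (220.5, 20), (221.5, 30), (225.5, -13), (226.5, 13)]
225 [(214.5, 10), (215.5, 27), (216.5, 11), (218.5, -35), (219.5, -38), (220.5, 51), (221.5, 24), (224.5, -23), (225.5, -24), (226.5, 18), (227.5, 13)]
```

send_rows:
  rows:
    - [0,0,-0.22,-0.25,-0.037,0,6]
    - [0,0,-0.44,-0.49,-0.074,0,6]
    - [0,0,-0.44,-0.49,-0.074,0,6]
    - [0,0,-0.44,-0.49,-0.074,0,6]
    - [0,0,-0.44,-0.5,-0.074,0,6]
    - [0,0,-0.44,-0.5,-0.074,0,6]
    - [0,0,-0.44,-0.5,-0.074,0,6]
    - [0,0,-0.44,-0.49,-0.074,0,6]
    - [0,0,-0.44,-0.49,-0.074,0,6]
    - [0,0,-0.44,-0.49,-0.074,0,6]
    - [0,0,-0.44,-0.49,-0.074,0,6]
    - [0,0,-0.44,-0.49,-0.074,0,6]
    - [0,0,-0.44,-0.49,-0.074,0,6]
    - [0,0,-0.44,-0.49,-0.074,0,6]
    - [0,0,-0.44,-0.5,-0.074,0,6]
    - [0,0,-0.44,-0.5,-0.074,0,6]
    - [0,0,-0.22,-0.25,-0.037,0,6]
    - [0,0,0,0,0,0,6]

```text
clock: 53.15
tool_pos: [0.5253, 0.1436, -0.0231]
tool_rot: [[0.047, -0.999, 0.0], [-0.999, -0.047, 0.0], [-0.0, -0.0, -1.0]]
force: [1.0, -4.5, 1.9]
width: 0.699
grasp_force: 2.0
```

```bash
python3 -c "
from h import *
twist((.5112,.0965,-8.75),(.5155,.2935,8.9),(.4989,.0164),40)
B=T(.5155,.2935,8.9)@np.linalg.inv(T(.5112,.0965,-8.75))@T(.4989,.0164,0); print('final tcp',B[:2,2])
plan(B[0,2],B[1,2],-.023,188.9)
t=shot('top'); np.save('t6.npy',t,allow_pickle=True)
im=t['image']; hsv=cv2.cvtColor(im,cv2.COLOR_RGB2HSV); cv2.imwrite('pics/t6.png',cv2.resize(im[170:310,120:300,::-1],None,fx=4.2,fy=4.2,interpolation=cv2.INTER_CUBIC))
"
```

```text
rows 40 rz -0.441  tool x -0.4945 y -0.0739 cm
final tcp [0.52806545 0.21344121]
t53.15 p [ 0.5253  0.1436 -0.0231] head -177.29 w 0.699 gf 2.0 F [ 1.  -4.5  1.9] tilt [-0.0002 -0.0001]
TURN rz -6.19  SHIFT x -6.86 y -1.35 z -0.01 cm J6 -77
```

send_rows:
  rows:
    - [0,0,-0.22,-0.25,-0.037,0,6]
    - [0,0,-0.44,-0.49,-0.074,0,6]
    - [0,0,-0.44,-0.49,-0.074,0,6]
    - [0,0,-0.44,-0.49,-0.074,0,6]
    - [0,0,-0.44,-0.49,-0.074,0,6]
    - [0,0,-0.44,-0.49,-0.074,0,6]
    - [0,0,-0.44,-0.49,-0.074,0,6]
    - [0,0,-0.44,-0.49,-0.074,0,6]
    - [0,0,-0.44,-0.49,-0.074,0,6]
    - [0,0,-0.44,-0.49,-0.074,0,6]
    - [0,0,-0.44,-0.49,-0.074,0,6]
    - [0,0,-0.44,-0.49,-0.074,0,6]
    - [0,0,-0.44,-0.49,-0.074,0,6]
    - [0,0,-0.44,-0.49,-0.074,0,6]
    - [0,0,-0.22,-0.25,-0.037,0,6]
    - [0,0,0,0,0,0,6]

```text
clock: 55.2
tool_pos: [0.5289, 0.2129, -0.0231]
tool_rot: [[0.154, -0.988, 0.0], [-0.988, -0.154, 0.0], [-0.0, -0.0, -1.0]]
force: [0.1, -5.3, 2.9]
width: 0.703
grasp_force: 2.1
```

```bash
python3 -c "
from h import *
plan(.5281,.2134,-.023,188.9)"
```

```text
t55.20 p [ 0.5289  0.2129 -0.0231] head -171.13 w 0.703 gf 2.1 F [ 0.1 -5.3  2.9] tilt [-0.0002 -0.0001]
TURN rz -0.03  SHIFT x -0.06 y 0.08 z -0.01 cm J6 -77
```

send_rows:
  rows:
    - [0,0,0,0.5,0,0,6]
    - [0,0,0,2,0,0,6]
    - [0,0,0,3,0,-1,6]
    - [0,0,0,1,0,-5,6]
    - [0,0,0,0,0,-6,6]
    - [0,0,0,0,0,-5,6]
    - [0,0,0,5,0,-3,6]
    - [0,0,0,6,0,0,6]
    - [0,0,0,6,0,0,6]
    - [0,0,0,6,2,0,6]
    - [0,0,0,5,2,0,6]
    - [0,0,0,0,0,0,6]

```text
clock: 56.7
tool_pos: [0.5412, -0.1378, 0.1767]
tool_rot: [[0.147, -0.989, -0.0], [-0.989, -0.147, 0.0], [-0.0, 0.0, -1.0]]
force: [0.8, -0.1, -0.5]
width: 0.7
grasp_force: 0.0
```

```bash
python3 -c "
from h import *
d=shot('top','t7.png',(130,180,260,300),5); np.save('t7.npy',d,allow_pickle=True)
plan(.4,-.1,.2,188.9)"
```

```text
t56.75 p [ 0.5418 -0.1357  0.1767] head -171.40 w 0.703 gf 0.0 F [-0.1 -0.4 -0.4] tilt [-0.0011  0.    ]
TURN rz -0.30  SHIFT x -5.72 y 13.45 z -2.33 cm J6 -113
```

View pics/t7.png

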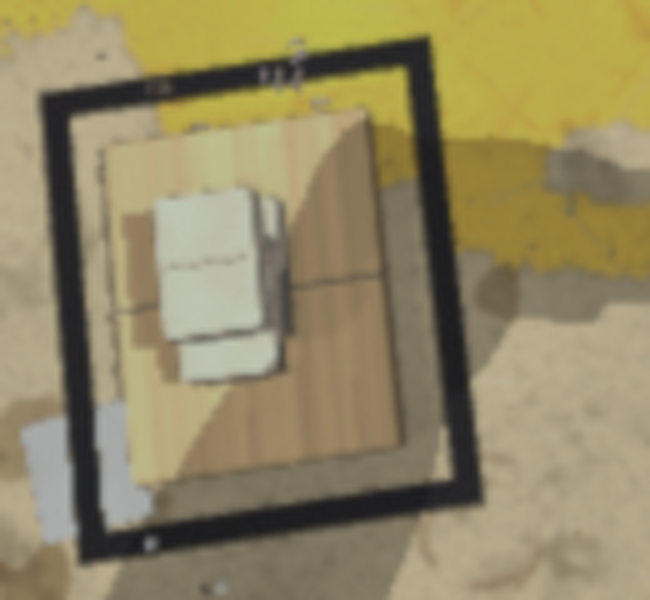

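The board lies inside the tape with the pile intact. Board corners are (105,145), (367,110), (402,445) and (135,487), and the tape's inner corners (70,115), (407,67), (454,480) and (104,533).

```bash
python3 -c "
from h import *
d=np.load('t7.npy',allow_pickle=True).item()
f=lambda u,v,z:w(d,130+u/5,180+v/5,z)[:2]
B=np.array([f(*p,.018) for p in ((105,145),(367,110),(402,445),(135,487))]);O=np.array([f(*p,0) for p in ((70,115),(407,67),(454,480),(104,533))])
for C in (B,O): print(C.mean(0),ang(C[3],C[0]),ang(C[2],C[1]),ang(C[1],C[0])-90,ang(C[2],C[3])-90)
a=np.radians(9.1);X=np.array([np.cos(a),np.sin(a)]);Y=np.array([-X[1],X[0]])
print(np.c_[(B-O.mean(0))@X,(B-O.mean(0))@Y]*1000)
# pile edges: top box corners z .084, second's near corners z .062
bx,by=B.mean(0),0
yb=np.radians(8.5);XB=np.array([np.cos(yb),np.sin(yb)]);YB=np.array([-XB[1],XB[0]])
for n,u,v,z in (('b3FL',155,198,.084),('b3FR',252,187,.084),('b3NR',260,331,.084),('b3NL',164,341,.084),('b2NL',181,383,.062),('b2NR',279,374,.062)):
  q=f(u,v,z)-B.mean(0); print(n,(q@XB*1000).round(1),(q@YB*1000).round(1))
"
```

```text
[0.51243666 0.2892485 ] 9.184478902402892 8.88840430349928 8.352303406757912 9.472649711644678
[0.51362729 0.29095999] 8.981187518467541 9.19646999529556 8.888013937801645 9.114987340327772
[[ 88.41613737  67.62915676]
 [ 86.60922315 -70.82631194]
 [-89.95804591 -70.17423871]
 [-90.85260777  67.36483646]]
b3FL 45.6 25.6
b3FR 44.5 -22.4
b3NR -26.9 -20.2
b3NL -25.3 26.7
b2NL -44.7 26.9
b2NR -47.0 -21.8
```

```bash
python3 -c "
from h import *
print(manip.finish_job())"
```

```text
the job is handed in; nothing more can be done
None
```

I handed the job in with the three boxes that were in the drawer piled on the board, long sides flush to about 1 mm and stepped within about 1 mm of 10 mm either way. The drawer is shut, and the board lies square inside the tape, centred to within about 2 mm and touching nothing. I did not touch the tape measure, pliers or stub driver.

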